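Clear the carving table

TASK

The carving in the vise is finished. First open the vise's sliding jaw, and put the carving in the square keeping box; after that tip the tin out over the low tray with the corner posts so that all its wooden bits land in the tray, and stand the empty tin upright again in the middle of its cork mat. The bigger offcuts lying on the table belong in the tray too (whenever you like); leave the chisel, brush jar and paint jar alone.

Things in the scene. Friction and masses are not known exactly. Their poses are not given: they have to be found in the camera images.
- jaw_fin (a point): grip point on the sliding jaw's upright steel fin, moves with the jaw. The fin is 14 mm thick (vise x) and 50 mm wide (y); it stands on the jaw block (70 mm above the table), its top 115 mm above the table, 15 mm above this point. Push or pull it along the vise's +x to open. Site axes = vise axes
- jaw (a joint): opening of the vise's sliding jaw, m: 0 = closed on the carving, 0.050 = fully open; a stiff slide (about 4 N) that stays where it is left
- vise: green vise fixed to the table. Origin on the table under the clamped carving; +x = the way the jaw opens. Bed x -70..150 mm, 100 mm wide, top 30 mm above the table. Jaws 70 mm high: fixed x -70..-30, sliding 30..90 mm when closed. Steel lips on the jaws (62 to 70 mm up) overlap the plinth by 5 mm a side: it lifts out only once the jaw is open 15 mm or more
- carving: finished wooden carving, 122 mm tall, 0.16 kg: square plinth 58 x 58 x 28 mm, narrow ankles, round torso 34 mm in diameter from 52 to 92 mm above its underside, head of 29 mm above it. Origin at the centre of the underside, z up through the head; at the start it stands on the vise bed
- carving_mid (a point): point on the carving's axis 60 mm above its underside
- keepbox: square deeper wooden keeping box, 170 x 170 mm outside, 75 mm high, walls and floor 8 mm, grey cloth-coloured floor, fixed. Origin on the table under its centre, z up, sides along x and y
- tray: low offcut tray of pale wood with four corner posts, fixed, 200 mm (x) x 190 mm (y) outside, sides 55 mm high, walls and floor 7 mm; posts 18 mm square inside the corners, 60 mm high. Origin on the table under its centre, z up
- tin: open steel tin, 68 mm outside diameter, 90 mm high, wall 5 mm, floor 5 mm, 0.13 kg, stands on the cork mat. Origin at the centre of its underside, z towards its mouth
- tin_rim (a point): centre of the tin's mouth
- mat: round cork mat, 120 mm in diameter, 6 mm thick, fixed to the table; the tin's place. Origin on the table under its centre
- chip1: short square wooden offcut 16 x 16 x 60 mm (long along its z), origin at its centre; stands in the tin at the start, its top 25 mm below the rim. May be absent (None from the start)
- chip2: short square wooden offcut 16 x 16 x 60 mm (long along its z), origin at its centre; stands in the tin at the start, its top 25 mm below the rim. May be absent (None from the start)
- chip3: short square wooden offcut 16 x 16 x 60 mm (long along its z), origin at its centre; stands in the tin at the start, its top 25 mm below the rim. May be absent (None from the start)
- chip4: short square wooden offcut 16 x 16 x 60 mm (long along its z), origin at its centre; stands in the tin at the start, its top 25 mm below the rim. May be absent (None from the start)
- offcut1: larger wooden offcut 80 x 26 x 26 mm (long along its x), origin at its centre; lies on the table in front of the boxes at the start. May be absent (None from the start)
- offcut2: larger wooden offcut 80 x 26 x 26 mm (long along its x), origin at its centre; lies on the table in front of the boxes at the start. May be absent (None from the start)
- offcut3: larger wooden offcut 80 x 26 x 26 mm (long along its x), origin at its centre; lies on the table in front of the boxes at the start. May be absent (None from the start)
- brushjar: white jar with brushes, 72 mm wide, 180 mm tall, bystander
- chisel: chisel with a wooden handle lying on the table, 200 mm long, bystander
- paintjar: glass paint jar, 60 mm wide, 75 mm tall, bystander

How it is judged:
By the outcome, as a careful person would: the job done as asked, in the order asked, and still so for the second after the job is handed in, with the robot touching nothing.
Of chip1, chip2, chip3, chip4 only 2 to 4 are there at a start; the rules pass over those that are not, and their reading is None.
Of offcut1, offcut2, offcut3 only 1 to 3 are there at a start; the rules pass over those that are not, and their reading is None.
At some moment in a run one of offcut1, offcut2, offcut3 may be knocked a few centimetres aside while the robot is not near it.
It also fails if it takes over 210 s, if anything falls off the work surface, if the arm or the gripper's body presses on something with over 40 N, if the wrist force passes 120 N, or if a joint passes its speed limit or range.

ROBOT

A 6-joint arm with a two-finger parallel gripper is mounted at the origin on the work surface. World frame = base frame: x ahead of the robot, y to its left, z up, the work surface at z = 0. Lengths are in m, angles in rad, forces in N, time in s.
With the tool pointing down it reaches from about 0.35 to 0.925 m from the base axis. Payload 6.4 kg.
Tool frame: the origin (TCP) lies on the centre line of the jaws, within the pads' length; the fingertips stand 17 mm ahead of it and the grasp point (between the pads) lies 2 mm behind it; z points along the fingers, y is the line along which they close (so a half turn about z gives the same grasp; the last joint's range is limited). The gripper opens to 85 mm and grips with 20 to 120 N. Pads are 22 mm wide; open, the fingers measure 114 mm over their backs; the gripper's body (76 mm by 85 mm) begins 54 mm behind the grasp point. The pads swing forward as they close: fully open they stand 13 mm farther back than shut.
Start: joints at [0.961, 0.245, 1.558, -0, 1.339, -0.174], TCP at [0.274, 0.589, 0.248] pointing down, gripper open.
Joint ranges: [-3.13, 3.13], [-1.02, 2.26], [0.13, 2.54], [-0.95, 4.09], [0.21, 2.88], [-2.74, 2.74]. Speed limits (rad/s): [2.57, 2.57, 3.14, 3.14, 3.14, 3.14].

INTERFACE

Orientations are given as [roll, pitch, yaw] about the fixed x, y, z axes, in that order (R = Rz(yaw) Ry(pitch) Rx(roll)).
In Python, from plant import env gives the robot as it stands.
- The arm moves only by the tool move_arm, never from a script. Its argument "steps" is a list of rows, each a list of 7 numbers: the turn, a rotation vector about the tool's x, y, z in units of 6 degrees (1.0 is 6 degrees), then the shift along the tool's x, y, z in units of 30 mm (1.0 is 30 mm), then the finger opening in mm, from 0 to 85.4. A call has exactly 5 rows; each row is the pose to reach, as a shift and turn from the pose commanded when the call began, along the tool's axes at that moment; what a row does not reach only later rows make up. A row lasts 1/12 s, in which the tool goes at most 41.7 mm and 7.16 degrees, less where a joint would pass 70% of its speed; a pose out of reach is approached as far as the arm can. A call with a gripper value outside its range is refused whole. The fingers move at their own pace and stop on an object; the grip force is fixed at half the most. Time passes only in rows, so rows that repeat a pose let the fingers close, or fill a call up. It gives the time, the measured TCP pose, the force, the opening and the grip force at its end, in the units of the state.
- env.read_state(): the state, without advancing time (a new reading comes with each control period).
- env.capture(name): name is "side" or "top"; returns a dict with "image" (384x512x3 uint8, red, green, blue), "intrinsics" (3x3 intrinsics, pixels), "extrinsics" (4x4, takes a point from camera to world coordinates). Camera axes: x right, y up, looking along -z (the intrinsics and any distortion apply to the point x, -y, -z); pixel columns grow to the right and rows downward; lengths in m; the calibration is good to about 2 mm. A picture is of the moment at which its call begins. There is no depth.
- env.close_job(): hands the job in; it is judged then, once.
The state is a dict: "time_s": time; "q": joint angles; "qd": joint speeds; "effort": joint torques, N m; "tool_pos": TCP position; "tcp_rot": TCP orientation; "wrist_force": force on the tool from outside, world axes, zero at the start; "moment": the same for the moment, N m; "opening": opening from 0.0 (shut) to 1.0 (fully open); "finger_force": force on a finger pad.
Only numpy, scipy, OpenCV 4.12 (cv2) and the standard library are available. Lean on these libraries where they do the work, as an engineer would, in place of code of your own. Each camera call takes 0.05 s, during which the arm holds its last target. There are 200 camera calls.

## Working session

There is one attempt and no reset: what is moved stays moved. The work goes in short steps, Python scripts to look and compute and a tool call to move; the robot and the scene stay as the last step left them, time stands still between calls to the robot, and variables do not carry over. Pictures are saved under pics/ and viewed, at most 14 in all, crops included, and the job is handed in when it is done.

Besides the shell and the picture viewer there is one more tool, called after ">>>" as name(argument=value, ...) on one line, values as JSON. move_arm: Moves the arm, as the interface text tells. Its arguments: {"type":"object","properties":{"steps":{"type":"array"}},"required":["steps"]}

```bash
mkdir -p pics; ls; cat > h.py <<'E'
import numpy as np, cv2
from plant import env
def cap(n,f=None):
    c=env.capture(n)
    if f: cv2.imwrite('pics/'+f,c['image'][:,:,::-1])
    return c
def ray(c,u,v):
    K=np.array(c['intrinsics']);E=np.array(c['extrinsics'])
    p=np.linalg.inv(K)@[u,v,1]; d=E[:3,:3]@[p[0],-p[1],-p[2]]
    return E[:3,3],d/np.linalg.norm(d)
def atz(c,u,v,z):
    o,d=ray(c,u,v); return o+d*(z-o[2])/d[2]
def tri(c1,p1,c2,p2):
    o1,d1=ray(c1,*p1);o2,d2=ray(c2,*p2)
    s,t=np.linalg.lstsq(np.stack([d1,-d2],1),o2-o1,rcond=None)[0]
    a,b=o1+s*d1,o2+t*d2
    return (a+b)/2,np.linalg.norm(a-b)
def proj(c,P):
    K=np.array(c['intrinsics']);E=np.array(c['extrinsics'])
    q=E[:3,:3].T@(np.array(P)-E[:3,3]); u=K@[q[0],-q[1],-q[2]]
    return u[:2]/u[2]
E
python3 - <<'E'
from h import *
import pickle
d={}
for n in('top','side'):
    c=cap(n,n+'0.png'); d[n]=c; print(n,c.keys(),np.round(c['intrinsics'],1).tolist(),np.round(c['extrinsics'],3).tolist())
pickle.dump(d,open('c0.pkl','wb'))
print(env.read_state())
E
```

```text
pics
top dict_keys(['image', 'intrinsics', 'extrinsics']) [[459.0, 0.0, 260.7], [0.0, 459.0, 192.5], [0.0, 0.0, 1.0]] [[-0.004, 0.998, -0.058, 0.531], [-1.0, -0.004, -0.01, -0.001], [-0.01, 0.058, 0.998, 1.46], [0.0, 0.0, 0.0, 1.0]]
side dict_keys(['image', 'intrinsics', 'extrinsics']) [[462.0, 0.0, 253.9], [0.0, 462.0, 194.3], [0.0, 0.0, 1.0]] [[0.793, 0.302, -0.529, 0.009], [-0.609, 0.422, -0.672, -0.744], [0.02, 0.855, 0.519, 0.689], [0.0, 0.0, 0.0, 1.0]]
{'time_s': 0.1, 'q': array([ 9.60904559e-01,  2.45753856e-01,  1.55890967e+00, -3.39905491e-05,
        1.33870620e+00, -1.74109054e-01]), 'qd': array([-0.00053566, -0.00232476, -0.00122127,  0.00026944, -0.00014767,
        0.00123194]), 'effort': array([ 7.63597764e-04, -4.30668533e+01, -3.27131939e+01, -3.83774488e-05,
        2.74207152e-03,  1.03471024e-05]), 'tool_pos': array([0.27410516, 0.58884674, 0.2472749 ]), 'tcp_rot': array([-3.13983672e+00, -2.75278641e-04,  2.70581755e+00]), 'wrist_force': array([ 0.15380405, -0.31286429, -0.16690166]), 'moment': array([-0.04530085,  0.0061453 ,  0.04424605]), 'finger_force': 0.0, 'opening': 1.0031594449657741}
```

View pics/top0.png

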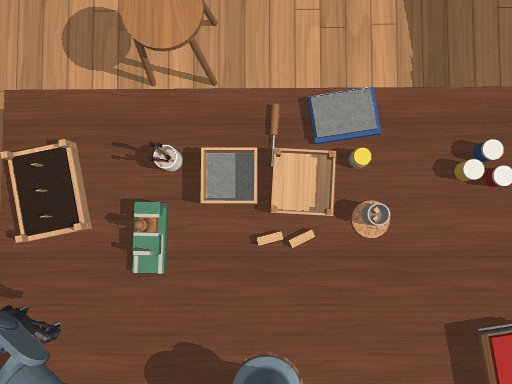

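View pics/side0.png

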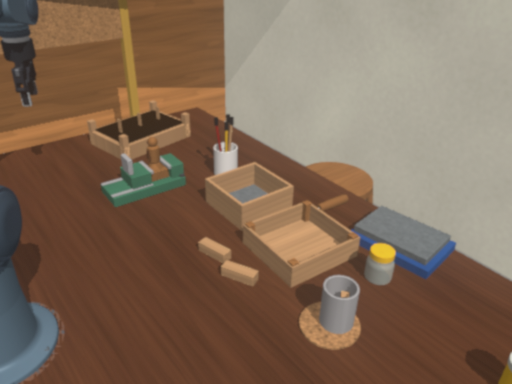

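The top view shows the vise around (149,237) and opening towards the robot, with its fin at about (143,252). The keeping box is at (229,175), the tray at (303,182), the tin on its mat at (374,215), and two offcuts at (270,239) and (301,238). The side view agrees. I'll enlarge both views to measure.

```bash
python3 - <<'E'
import pickle,cv2,numpy as np
d=pickle.load(open('c0.pkl','rb'))
t=d['top']['image'][:,:,::-1];s=d['side']['image'][:,:,::-1]
R=lambda im,x,y,w,h,k:cv2.resize(im[y:y+h,x:x+w],None,fx=k,fy=k,interpolation=cv2.INTER_CUBIC)
def tick(im,x,y,k):
    im=im.copy()
    for u in range(0,im.shape[1],10*k):
        cv2.line(im,(u,0),(u,5),(0,255,255),1); 
        if (u//k)%20==0: cv2.putText(im,str(x+u//k),(u,16),0,.35,(0,255,255),1)
    for v in range(0,im.shape[0],10*k):
        cv2.line(im,(0,v),(5,v),(0,255,255),1)
        if (v//k)%20==0:cv2.putText(im,str(y+v//k),(7,v+4),0,.35,(0,255,255),1)
    return im
f=lambda im,x,y,w,h,k:tick(R(im,x,y,w,h,k),x,y,k)
A=np.hstack([f(t,120,195,66,100,6),f(s,95,130,66,100,6)])[:600]
cv2.imwrite('pics/a.png',A)
B=np.vstack([f(t,195,140,200,110,4)])
cv2.imwrite('pics/b.png',B)
cv2.imwrite('pics/c.png',f(s,190,150,180,200,3))
E
```

```text
(no output)
```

View pics/a.png

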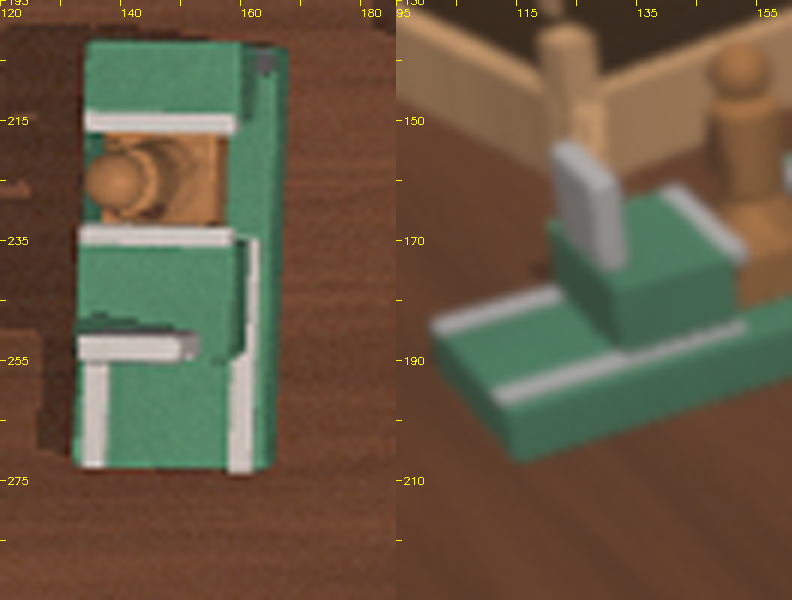

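View pics/b.png

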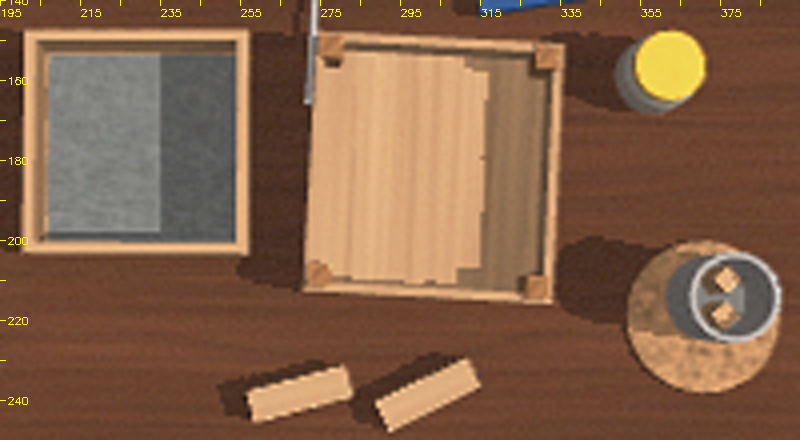

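View pics/c.png

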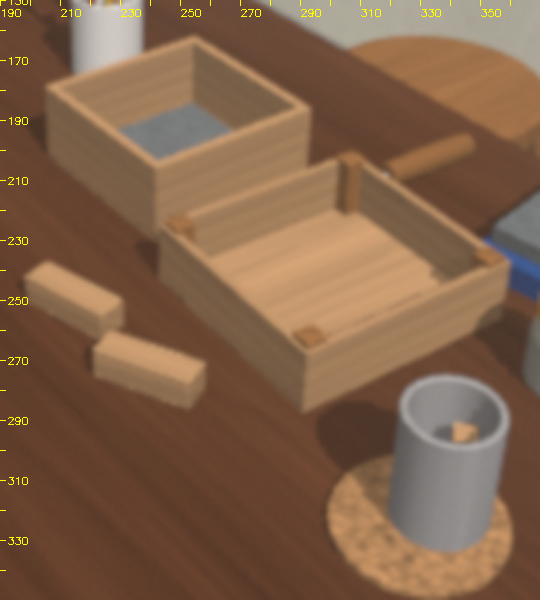

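The crops show everything clearly: the vise jaw with its fin top at top px (141.7,252.8), the carving's head at (139.3,225.3), and two chips in the tin at (376.5,210) and (376,219). The tin rim is at (379,214.3), and there are two offcuts. The next script triangulates these.

```bash
python3 - <<'E'
from h import *
import pickle
d=pickle.load(open('c0.pkl','rb'));t=d['top'];s=d['side']
def sp(x,y):return (190+x/3,150+y/3)
def tp(x,y):return (195+x/4,140+y/4)
pairs={'fin .115':((141.7,252.8),(127.3,157.7)),'head .137':((139.3,225.3),(152.5,142)),
'rim .096':(tp(736,297),sp(454,411)),'mat .006':(tp(703,316),sp(420,525)),
'offA .026':(tp(300,395),sp(75,287)),'offB .026':(tp(428,396),sp(150,357)),
'box1 .075':(tp(22,30),sp(195,38)),'box2':(tp(248,30),sp(310,106)),'box3':(tp(248,254),sp(158,164)),'box4':(tp(22,254),sp(48,88)),
'tr1 .055':(tp(314,32),sp(350,157)),'tr2':(tp(565,45),sp(510,260)),'tr3':(tp(552,302),sp(303,345)),'tr4':(tp(303,290),sp(160,230)),
}
for k,(a,b) in pairs.items():
    P,e=tri(t,a,s,b); print(k,P.round(3),round(e,4))
def q(n,pts,z):
    print(n,[atz(t,*p,z)[:2].round(3).tolist() for p in pts], np.mean([atz(t,*p,z)[:2] for p in pts],0).round(3))
q('fin',[(120+x/6,195+y/6) for x,y in((78,336),(182,334),(182,358),(78,360))],.115)
q('bed end',[(120+x/6,195+y/6) for x,y in((78,467),(256,471))],.03)
q('lips',[(120+x/6,195+y/6) for x,y in((80,236),(233,237),(85,122),(236,125))],.07)
q('bedtop plinth',[(120+x/6,195+y/6) for x,y in((222,133),(222,226))],.058)
q('box',[tp(22,30),tp(248,30),tp(248,254),tp(22,254)],.075)
q('tray',[tp(314,32),tp(565,45),tp(552,302),tp(303,290)],.055)
q('head',[(139.3,225.3)],.137)
q('rim',[tp(736,297)],.096);q('mat',[tp(703,316)],.006)
q('chips',[tp(726,280),tp(724,316)],.071)
q('A',[tp(247,392),tp(345,366),tp(353,398),tp(256,424)],.026)
q('B',[tp(375,405),tp(468,360),tp(480,386),tp(390,432)],.026)
from scipy.spatial.transform import Rotation as R
print(R.from_euler('xyz',env.read_state()['tcp_rot']).as_matrix().round(3).tolist())
E
```

```text
fin .115 [0.434 0.362 0.111] 0.0005
head .137 [0.514 0.363 0.136] 0.0009
rim .096 [ 0.544 -0.337  0.096] 0.0015
mat .006 [ 0.53  -0.334  0.002] 0.0006
offA .026 [ 0.47  -0.015  0.026] 0.0007
offB .026 [ 0.469 -0.115  0.025] 0.0014
box1 .075 [0.75  0.196 0.071] 0.0002
box2 [0.747 0.024 0.077] 0.0022
box3 [0.579 0.024 0.079] 0.0009
box4 [0.58  0.195 0.071] 0.0023
tr1 .055 [ 0.75  -0.027  0.048] 0.0012
tr2 [ 0.738 -0.219  0.058] 0.0017
tr3 [ 0.54  -0.205  0.062] 0.0045
tr4 [ 0.551 -0.017  0.048] 0.0003
fin [[0.44, 0.386], [0.44, 0.336], [0.429, 0.335], [0.428, 0.386]] [0.434 0.361]
bed end [[0.367, 0.41], [0.364, 0.318]] [0.365 0.364]
lips [[0.487, 0.399], [0.486, 0.322], [0.544, 0.397], [0.542, 0.321]] [0.515 0.36 ]
bedtop plinth [[0.538, 0.33], [0.491, 0.33]] [0.515 0.33 ]
box [[0.749, 0.196], [0.749, 0.024], [0.578, 0.024], [0.579, 0.195]] [0.664 0.11 ]
tray [[0.75, -0.027], [0.739, -0.22], [0.541, -0.207], [0.551, -0.017]] [ 0.645 -0.118]
head [[0.515, 0.363]] [0.515 0.363]
rim [[0.544, -0.337]] [ 0.544 -0.337]
mat [[0.53, -0.333]] [ 0.53  -0.333]
chips [[0.557, -0.336], [0.53, -0.334]] [ 0.544 -0.335]
A [[0.473, 0.026], [0.492, -0.05], [0.468, -0.056], [0.448, 0.019]] [ 0.47  -0.015]
B [[0.462, -0.073], [0.497, -0.146], [0.477, -0.155], [0.441, -0.085]] [ 0.469 -0.115]
[[-0.907, 0.422, -0.001], [0.422, 0.907, -0.001], [0.0, -0.002, -1.0]]
```

Everything measured agrees with the given sizes and heights. I'll write a planner that converts waypoints into move rows, then start on the jaw.

```bash
cat > plan.py <<'E'
import numpy as np
from plant import env
from scipy.spatial.transform import Rotation as R, Slerp
def down(ya):  # tool pointing down, tool y at azimuth ya (deg)
    a=np.radians(ya); y=np.array([np.cos(a),np.sin(a),0]); z=np.array([0,0,-1.])
    return R.from_matrix(np.stack([np.cross(y,z),y,z],1))
def look(z,tx): # tool z along z, tool x nearest tx
    z=np.array(z,float);z/=np.linalg.norm(z);x=np.array(tx,float);x-=z*(x@z);x/=np.linalg.norm(x)
    return R.from_matrix(np.stack([x,np.cross(z,x),z],1))
def now():
    s=env.read_state(); return np.array(s['tool_pos']),R.from_euler('xyz',s['tcp_rot'])
def plan(wps,frm=None):
    p,r=frm or now(); log(); tot=0
    for name,P,Rt,o in wps:
        P=np.array(P,float); Rt=Rt or r
        ang=np.degrees((r.inv()*Rt).magnitude()); n=max(1,int(np.ceil(max(np.linalg.norm(P-p)/.0417,ang/7.16)/4.6)))
        sl=Slerp([0,1],R.concatenate([r,Rt])); P0=p
        for k in range(n):
            q=P0+(P-P0)*(k+1)/n; Rk=sl((k+1)/n)
            rv=np.degrees((r.inv()*Rk).as_rotvec())/6; t=r.inv().apply(q-p)/.03
            print(name,np.round(np.r_[rv,t],2).tolist(),o); p,r=q,Rk
def log():
    s=env.read_state(); open('log.txt','a').write(repr([list(s['q']),list(s['tool_pos']),list(s['tcp_rot'])])+'\n')
    print('t',round(s['time_s'],2),np.round(s['tool_pos'],4),np.round(s['tcp_rot'],3),'q',np.round(s['q'],2),'F',np.round(s['wrist_force'],1),'op',round(s['opening']*85.4,1),'ff',round(s['finger_force'],1))
E
python3 - <<'E'
from plan import *
D=down(0)
plan([('above',[.434,.361,.2],D,40),('fin',[.434,.361,.100],D,40),('pull',[.388,.361,.1],D,0)])
E
```

```text
t 0.1 [0.2741 0.5888 0.2473] [-3.14  -0.     2.706] q [ 0.96  0.25  1.56 -0.    1.34 -0.17] F [ 0.2 -0.3 -0.2] op 85.7 ff 0.0
above [-0.01, 0.0, 5.42, -4.02, -2.32, 0.79] 40
above [-0.01, 0.0, 5.42, -4.63, 0.21, 0.79] 40
fin [0.0, 0.0, 0.0, 0.0, 0.0, 3.33] 40
pull [0.0, 0.0, -0.0, -0.0, -1.53, 0.0] 0
```

>>> move_arm(steps=[[0,0,1.1,-0.8,-0.46,0.16,40],[0,0,2.2,-1.6,-0.92,0.32,40],[0,0,3.3,-2.4,-1.4,0.5,40],[0,0,4.4,-3.2,-1.86,0.64,40],[0,0,5.42,-4.02,-2.32,0.79,40]])

```text
time_s: 0.52
tool_pos: [0.3545, 0.4739, 0.2238]
tcp_rot: [-3.141, 0.0, 2.133]
wrist_force: [0.2, -0.7, -0.5]
opening: 0.464
finger_force: 0.0
```

>>> move_arm(steps=[[0,0,1.1,-0.92,0.04,0.16,40],[0,0,2.2,-1.85,0.08,0.32,40],[0,0,3.3,-2.8,0.12,0.5,40],[0,0,4.4,-3.7,0.16,0.64,40],[0,0,5.42,-4.63,0.21,0.79,40]])

```text
time_s: 0.93
tool_pos: [0.4345, 0.3602, 0.2002]
tcp_rot: [-3.141, 0.0, 1.565]
wrist_force: [0.4, -0.2, 0.0]
opening: 0.471
finger_force: 0.0
```

```bash
python3 - <<'E'
from plan import *
D=down(0)
plan([('align',[.434,.361,.18],D,40)])
E
```

```text
t 0.93 [0.4345 0.3602 0.2002] [-3.141  0.     1.565] q [0.49 0.1  1.82 0.   1.23 0.5 ] F [ 0.4 -0.2  0. ] op 40.2 ff 0.0
align [-0.01, 0.0, -0.05, 0.03, -0.02, 0.67] 40
```

Tracking is accurate. I'll descend, grip the fin and pull it open.

>>> move_arm(steps=[[0,0,0,0,0,1,40],[0,0,0,0,0,2,40],[0,0,0,0,0,2.8,40],[0,0,0,0,0,3.33,40],[0,0,0,0,0,3.33,40]])

```text
time_s: 1.35
tool_pos: [0.4314, 0.3597, 0.0964]
tcp_rot: [-3.134, 0.004, 1.57]
wrist_force: [1.1, -0.7, -0.7]
opening: 0.47
finger_force: 0.0
```

>>> move_arm(steps=[[0,0,0,0,0,0,10],[0,0,0,0,0,0,5],[0,0,0,0,0,0,5],[0,0,0,0,0,0,5],[0,0,0,0,0,0,5]])

```text
time_s: 1.77
tool_pos: [0.4335, 0.3619, 0.1023]
tcp_rot: [-3.14, -0.001, 1.568]
wrist_force: [-5.8, 0.0, 1.0]
opening: 0.154
finger_force: 59.4
```

>>> move_arm(steps=[[0,0,0,0,-0.3,0,5],[0,0,0,0,-0.6,0,5],[0,0,0,0,-0.9,0,5],[0,0,0,0,-1.2,0,5],[0,0,0,0,-1.5,0,5]])

```text
time_s: 2.18
tool_pos: [0.3899, 0.363, 0.1023]
tcp_rot: [3.138, -0.005, 1.568]
wrist_force: [4.2, 7.4, -8.0]
opening: 0.157
finger_force: 60.8
```

```bash
python3 - <<'E'
from plan import *
from h import cap
log();cap('top','t1.png')
E
```

```text
t 2.18 [0.3899 0.363  0.1023] [ 3.138 -0.005  1.568] q [0.54 0.16 1.95 0.   1.03 0.54] F [ 4.2  7.4 -8. ] op 13.4 ff 60.8
```

View pics/t1.png

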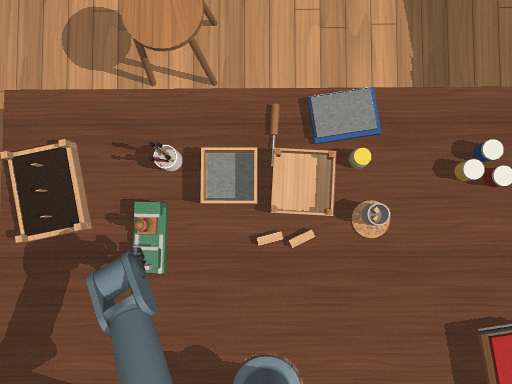

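The jaw is pulled open about 44 mm, with the fin at px (140,262). I'll release and go to the carving. The fixed jaw's lip overlaps the plinth, so the carving has to slide 22 mm towards the robot before it lifts.

```bash
python3 - <<'E'
from plan import *
D=down(0)
plan([('up',[.388,.361,.235],D,40),('over',[.515,.362,.235],D,70),('down',[.515,.362,.108],D,70),('slide',[.493,.362,.109],D,20),('lift',[.493,.362,.23],D,20),('carry',[.664,.11,.23],D,20)])
E
```

```text
t 2.23 [0.3884 0.3631 0.1023] [ 3.139 -0.004  1.569] q [0.54 0.15 1.96 0.   1.03 0.54] F [-1.1  5.8 -3.9] op 12.7 ff 61.5
up [0.02, -0.04, -0.02, -0.05, -0.0, -4.42] 40
over [-0.0, 0.0, 0.0, 0.03, 4.23, -0.0] 70
down [0.0, 0.0, 0.0, 0.0, 0.0, 4.23] 70
slide [0.0, 0.0, 0.0, 0.0, -0.73, -0.03] 20
lift [0.0, 0.0, 0.0, 0.0, 0.0, -4.03] 20
carry [0.0, 0.0, 0.0, -4.2, 2.85, 0.0] 20
carry [0.0, 0.0, 0.0, -4.2, 2.85, 0.0] 20
```

>>> move_arm(steps=[[0,0,0,0,0,0,30],[0,0,0,0,0,0,40],[0,0,0,0,0,-1,40],[0,0,0,0,0,-2.2,40],[0,0,0,0,0,-3.4,40]])

```text
time_s: 2.65
tool_pos: [0.389, 0.3611, 0.2043]
tcp_rot: [-3.141, 0.001, 1.571]
wrist_force: [0.4, 0.2, 0.1]
opening: 0.469
finger_force: 0.0
```

>>> move_arm(steps=[[0,0,0,0,0,-0.5,40],[0,0,0,0,0.5,-1,60],[0,0,0,0,1.8,-1,70],[0,0,0,0,3.2,-1,70],[0,0,0,0,4.23,-1,70]])

```text
time_s: 3.07
tool_pos: [0.5191, 0.3613, 0.2349]
tcp_rot: [3.138, -0.001, 1.571]
wrist_force: [-0.5, 0.3, 0.5]
opening: 0.818
finger_force: 0.0
```

```bash
python3 - <<'E'
from plan import *
D=down(0)
plan([('down',[.515,.362,.108],D,70)])
E
```

```text
t 3.07 [0.5191 0.3613 0.2349] [ 3.138e+00 -1.000e-03  1.571e+00] q [ 0.43  0.21  1.62 -0.    1.3   0.43] F [-0.5  0.3  0.5] op 69.9 ff 0.0
down [0.04, -0.01, -0.0, 0.02, -0.15, 4.23] 70
```

>>> move_arm(steps=[[0,0,0,0,0,0.8,70],[0,0,0,0,0,2,70],[0,0,0,0,0,3.2,70],[0,0,0,0,0,4.23,70],[0,0,0,0,0,4.23,70]])

```text
time_s: 3.48
tool_pos: [0.5122, 0.3593, 0.0993]
tcp_rot: [-3.13, 0.006, 1.571]
wrist_force: [-0.8, -0.6, -1.4]
opening: 0.822
finger_force: 0.0
```

>>> move_arm(steps=[[0,0,0,0,0,0,40],[0,0,0,0,0,0,20],[0,0,0,0,0,0,20],[0,0,0,0,0,0,20],[0,0,0,0,0,0,20]])

```text
time_s: 3.9
tool_pos: [0.5181, 0.3625, 0.1097]
tcp_rot: [3.136, -0.002, 1.571]
wrist_force: [-0.2, -0.6, 7.6]
opening: 0.382
finger_force: 59.2
```

>>> move_arm(steps=[[0,0,0,0,-0.15,-0.02,20],[0,0,0,0,-0.35,-0.03,20],[0,0,0,0,-0.6,-0.03,20],[0,0,0,0,-0.73,-0.03,20],[0,0,0,0,-0.73,-0.03,20]])

```text
time_s: 4.32
tool_pos: [0.4957, 0.3623, 0.1096]
tcp_rot: [3.135, -0.002, 1.571]
wrist_force: [3.6, -0.2, 7.0]
opening: 0.381
finger_force: 59.6
```

>>> move_arm(steps=[[0,0,0,0,0,-0.4,20],[0,0,0,0,0,-1,20],[0,0,0,0,0,-2,20],[0,0,0,0,0,-3,20],[0,0,0,0,0,-4.03,20]])

```text
time_s: 4.73
tool_pos: [0.4919, 0.3609, 0.2274]
tcp_rot: [-3.136, 0.002, 1.571]
wrist_force: [0.5, 1.1, -2.2]
opening: 0.381
finger_force: 60.2
```

```bash
python3 - <<'E'
from plan import *
from h import cap
D=down(0)
plan([('carry',[.664,.11,.23],D,20)])
cap('side','s2.png')
E
```

```text
t 4.73 [0.4919 0.3609 0.2274] [-3.136e+00  2.000e-03  1.571e+00] q [0.45 0.18 1.68 0.   1.29 0.45] F [ 0.5  1.1 -2.2] op 32.6 ff 60.2
carry [-0.03, 0.01, 0.0, -4.18, 2.87, -0.05] 20
carry [-0.03, 0.01, 0.0, -4.18, 2.87, -0.05] 20
```

View pics/s2.png

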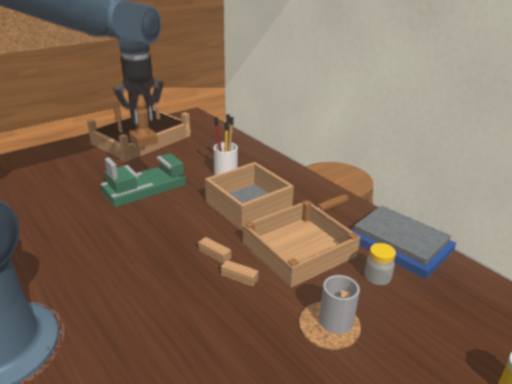

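The side view shows the carving hanging in the gripper at px (145,130), clear of the vise. Next I carry it to the keeping box.

>>> move_arm(steps=[[0,0,0,-0.6,0.4,0,20],[0,0,0,-1.5,1,0,20],[0,0,0,-2.5,1.7,0,20],[0,0,0,-3.4,2.3,0,20],[0,0,0,-4.18,2.85,0,20]])

```text
time_s: 5.2
tool_pos: [0.5787, 0.2345, 0.2266]
tcp_rot: [-3.137, 0.001, 1.57]
wrist_force: [-0.0, -0.9, -1.9]
opening: 0.383
finger_force: 60.2
```

>>> move_arm(steps=[[0,0,0,-0.9,0.6,0,20],[0,0,0,-1.9,1.3,0,20],[0,0,0,-3,2,0,20],[0,0,0,-4.2,2.85,0,20],[0,0,0,-4.2,2.85,0,20]])

```text
time_s: 5.62
tool_pos: [0.6667, 0.1045, 0.2267]
tcp_rot: [-3.14, 0.002, 1.565]
wrist_force: [-0.1, 0.8, -1.6]
opening: 0.378
finger_force: 60.4
```

```bash
python3 - <<'E'
from plan import *
D=down(0)
plan([('lower',[.664,.11,.0885],D,20)])
E
```

```text
t 5.62 [0.6667 0.1045 0.2267] [-3.140e+00  2.000e-03  1.565e+00] q [-0.01  0.32  1.51 -0.    1.32 -0.01] F [-0.1  0.8 -1.6] op 32.3 ff 60.4
lower [-0.02, 0.02, -0.06, 0.19, -0.08, 4.61] 20
```

>>> move_arm(steps=[[0,0,0,0,0,0.5,20],[0,0,0,0,0,1.2,20],[0,0,0,0,0,2,20],[0,0,0,0,0,2.8,20],[0,0,0,0,0,3.5,20]])

```text
time_s: 6.03
tool_pos: [0.6621, 0.1118, 0.119]
tcp_rot: [-3.136, -0.001, 1.572]
wrist_force: [-0.7, -0.6, -1.5]
opening: 0.375
finger_force: 60.5
```

>>> move_arm(steps=[[0,0,0,0,0,0.4,20],[0,0,0,0,0,0.7,20],[0,0,0,0,0,0.9,20],[0,0,0,0,0,1,20],[0,0,0,0,0,1,20]])

```text
time_s: 6.45
tool_pos: [0.6652, 0.1104, 0.093]
tcp_rot: [3.141, -0.0, 1.571]
wrist_force: [0.3, -0.3, -2.5]
opening: 0.38
finger_force: 60.4
```

```bash
python3 - <<'E'
from plan import *
D=down(0)
plan([('lower',[.664,.11,.0875],D,20)])
E
```

```text
t 6.45 [0.6652 0.1104 0.093 ] [ 3.141 -0.     1.571] q [-0.    0.47  1.58  0.    1.1  -0.  ] F [ 0.3 -0.3 -2.5] op 32.5 ff 60.4
lower [0.0, -0.0, 0.0, -0.01, -0.04, 0.18] 20
```

>>> move_arm(steps=[[0,0,0,0,0,0.1,20],[0,0,0,0,0,0.16,20],[0,0,0,0,0,0.16,20],[0,0,0,0,0,0.16,45],[0,0,0,0,0,0.16,60]])

```text
time_s: 6.87
tool_pos: [0.6658, 0.11, 0.089]
tcp_rot: [3.14, -0.0, 1.571]
wrist_force: [0.7, 1.0, -0.1]
opening: 0.653
finger_force: 0.0
```

>>> move_arm(steps=[[0,0,0,0,0,0,60],[0,0,0,0,0,-0.5,60],[0,0,0,0,0,-1.5,60],[0,0,0,0,0,-3,60],[0,0,0,0,0,-4.2,60]])

```text
time_s: 7.28
tool_pos: [0.6649, 0.1101, 0.2164]
tcp_rot: [-3.141, -0.0, 1.571]
wrist_force: [0.8, 0.1, 0.6]
opening: 0.705
finger_force: 0.0
```

```bash
python3 - <<'E'
from plan import *
log()
from h import *
from scipy.optimize import least_squares
L=[eval(l) for l in open('log.txt')]
print(len(L))
# model fit
Q=np.array([l[0] for l in L]);P=np.array([l[1] for l in L])
def fk(x,q):
    h,a1,l1,l2,e,l3,off=x
    y=np.array([0,1,0])
    R1=R.from_euler('z',q[0]); R2=R1*R.from_euler('y',q[1]); R3=R2*R.from_euler('y',q[2]);R4=R3*R.from_euler('z',q[3]);R5=R4*R.from_euler('y',q[4])
    return np.array([0,0,h])+R1.apply([a1,off,0])+R2.apply([0,0,l1])+R3.apply([e,0,l2])+R5.apply([0,0,l3])
f=lambda x:np.r_[np.concatenate([fk(x,q)-p for q,p in zip(Q,P)])*1000,(x-[.15,0,.4,.4,0,.25,.11])*.3]
r=least_squares(f,[.15,0,.4,.4,0,.25,.11]);print(r.x.round(4),np.abs(r.fun).max())
E
```

```text
t 7.28 [0.6649 0.1101 0.2164] [-3.141 -0.     1.571] q [-0.    0.33  1.52  0.    1.3  -0.  ] F [0.8 0.1 0.6] op 60.2 ff 0.0
9
[0.2734 0.     0.4198 0.5688 0.0662 0.2371 0.1126] 0.050639656368557585
```

The carving is released in the box, standing. I'll check it and the offcuts before continuing.

```bash
python3 - <<'E'
from plan import *
from h import *
a=cap('side','s3.png')['image'];b=cap('top')['image']
m=np.hstack([cv2.resize(a[150:300,180:300],None,fx=3,fy=3),cv2.resize(b[130:280,190:320],None,fx=3,fy=3)])
cv2.imwrite('pics/m3.png',m[:,:,::-1])
plan([('A',[.470,-.015,.12],down(14.5),55),('A',[.470,-.015,.021],down(14.5),55)])
E
```

```text
t 7.38 [0.67   0.1102 0.2256] [3.124 0.    1.571] q [-0.    0.32  1.51  0.    1.3  -0.  ] F [ 1.2 -0.3  1.6] op 60.1 ff 0.0
A [0.08, 0.01, -1.21, -2.09, -3.36, 1.7] 55
A [0.08, 0.01, -1.21, -1.65, -3.58, 1.73] 55
A [0.0, -0.0, 0.0, 0.0, 0.0, 3.3] 55
```

View pics/m3.png

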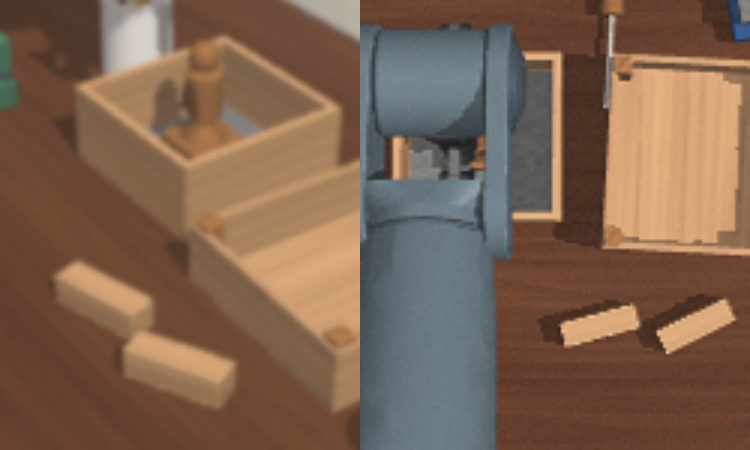

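The carving stands upright in the keeping box, at montage (205,95), and the offcuts haven't moved. Next is offcut A.

>>> move_arm(steps=[[0,0,-0.2,-0.4,-0.6,0.1,55],[0,0,-0.5,-0.9,-1.4,0.4,55],[0,0,-0.8,-1.4,-2.2,0.8,55],[0,0,-1.1,-1.8,-3,1.2,55],[0,0,-1.21,-2.09,-3.36,1.6,55]])

```text
time_s: 7.8
tool_pos: [0.5623, 0.0468, 0.1663]
tcp_rot: [-3.141, 0.0, 1.698]
wrist_force: [-0.8, -0.4, -0.9]
opening: 0.64
finger_force: 0.0
```

>>> move_arm(steps=[[0,0,-0.3,-0.5,-1,0.4,55],[0,0,-0.7,-1,-2,0.8,55],[0,0,-1,-1.4,-3,1.2,55],[0,0,-1.21,-1.65,-3.58,1.6,55],[0,0,-1.21,-1.65,-3.58,1.6,55]])

```text
time_s: 8.22
tool_pos: [0.4601, -0.0157, 0.1159]
tcp_rot: [-3.137, -0.002, 1.822]
wrist_force: [-0.4, 0.5, 0.0]
opening: 0.643
finger_force: 0.0
```

```bash
python3 - <<'E'
from plan import *
plan([('A',[.470,-.015,.021],down(14.5),55)])
E
```

```text
t 8.22 [ 0.4601 -0.0157  0.1159] [-3.137e+00 -2.000e-03  1.822e+00] q [-0.28 -0.03  2.12 -0.    1.06 -0.53] F [-0.4  0.5  0. ] op 54.9 ff 0.0
A [-0.05, -0.02, -0.01, -0.07, 0.34, 3.16] 55
```

>>> move_arm(steps=[[0,0,0,0,0.1,0.5,55],[0,0,0,0,0.1,1,55],[0,0,0,0,0.1,1.5,55],[0,0,0,0,0.1,1.8,55],[0,0,0,0,0.1,1.8,55]])

```text
time_s: 8.63
tool_pos: [0.4667, -0.0141, 0.0631]
tcp_rot: [-3.14, -0.001, 1.824]
wrist_force: [0.0, 0.8, 0.4]
opening: 0.646
finger_force: 0.0
```

```bash
python3 - <<'E'
from plan import *
from h import cap
cap('top');cap('top')
plan([('A',[.470,-.015,.021],down(14.5),55)])
E
```

```text
t 8.73 [ 0.4678 -0.0145  0.0647] [3.141 0.    1.824] q [-0.27  0.08  2.12  0.    0.94 -0.53] F [-0.1 -0.5  0.4] op 54.9 ff 0.0
A [0.01, 0.0, 0.0, -0.03, 0.06, 1.46] 55
```

>>> move_arm(steps=[[0,0,0,0,0.06,0.5,55],[0,0,0,0,0.06,0.9,55],[0,0,0,0,0.06,1.25,55],[0,0,0,0,0.06,1.45,55],[0,0,0,0,0.06,1.45,55]])

```text
time_s: 9.15
tool_pos: [0.4683, -0.0139, 0.0199]
tcp_rot: [-3.14, -0.001, 1.824]
wrist_force: [0.1, 0.3, 1.2]
opening: 0.644
finger_force: 0.0
```

>>> move_arm(steps=[[0,0,0,0,0,0,40],[0,0,0,0,0,0,15],[0,0,0,0,0,0,15],[0,0,0,0,0,0,15],[0,0,0,0,0,0,15]])

```text
time_s: 9.57
tool_pos: [0.4698, -0.0143, 0.0216]
tcp_rot: [3.14, 0.001, 1.824]
wrist_force: [-0.2, 0.5, 5.1]
opening: 0.292
finger_force: 59.7
```

>>> move_arm(steps=[[0,0,0,0,0,-0.5,15],[0,0,0,0,0,-1.3,15],[0,0,0,0,0,-2.3,15],[0,0,0,0,0,-3.2,15],[0,0,0,0,0,-3.5,15]])

```text
time_s: 9.98
tool_pos: [0.4709, -0.0146, 0.1295]
tcp_rot: [3.136, 0.003, 1.824]
wrist_force: [1.4, 0.3, 0.6]
opening: 0.29
finger_force: 59.1
```

```bash
python3 - <<'E'
from plan import *
plan([('tray',[.695,-.1206,.125],down(-3),15),('low',[.695,-.1206,.031],down(-3),15)])
E
```

```text
t 9.98 [ 0.4709 -0.0146  0.1295] [3.136e+00 3.000e-03 1.824e+00] q [-0.27 -0.03  2.1  -0.    1.07 -0.53] F [1.4 0.3 0.6] op 24.8 ff 59.1
tray [0.03, 0.01, 1.46, -2.65, 3.17, 0.1] 15
tray [0.03, 0.01, 1.46, -2.13, 3.54, 0.09] 15
low [-0.0, 0.0, -0.0, 0.0, 0.0, 3.13] 15
```

>>> move_arm(steps=[[0,0,0.2,-0.4,0.4,0,15],[0,0,0.5,-1,1.1,0,15],[0,0,0.9,-1.6,1.9,0,15],[0,0,1.2,-2.2,2.6,0,15],[0,0,1.46,-2.65,3.17,0,15]])

```text
time_s: 10.4
tool_pos: [0.5818, -0.068, 0.1245]
tcp_rot: [-3.141, -0.0, 1.669]
wrist_force: [0.1, 0.1, -0.4]
opening: 0.289
finger_force: 59.1
```

>>> move_arm(steps=[[0,0,0.4,-0.6,1,0,15],[0,0,0.8,-1.2,2,0,15],[0,0,1.2,-1.8,2.9,0,15],[0,0,1.46,-2.13,3.54,0,15],[0,0,1.46,-2.13,3.54,0,15]])

```text
time_s: 10.82
tool_pos: [0.6952, -0.1221, 0.1243]
tcp_rot: [3.14, 0.0, 1.516]
wrist_force: [0.2, -0.7, -0.4]
opening: 0.291
finger_force: 59.2
```

>>> move_arm(steps=[[0,0,0,0,0,0.5,15],[0,0,0,0,0,1.1,15],[0,0,0,0,0,1.7,15],[0,0,0,0,0,2,15],[0,0,0,0,0,2,15]])

```text
time_s: 11.23
tool_pos: [0.6894, -0.1187, 0.0608]
tcp_rot: [-3.134, -0.002, 1.519]
wrist_force: [-0.7, -0.2, -1.0]
opening: 0.292
finger_force: 59.2
```

```bash
python3 - <<'E'
from plan import *
plan([('low',[.695,-.1206,.031],down(-3),15)])
E
```

```text
t 11.23 [ 0.6894 -0.1187  0.0608] [-3.134e+00 -2.000e-03  1.519e+00] q [-0.33  0.56  1.51  0.    1.08 -0.28] F [-0.7 -0.2 -1. ] op 25.0 ff 59.2
low [-0.07, -0.02, 0.0, -0.06, 0.2, 0.99] 15
```

>>> move_arm(steps=[[0,0,0,0,0,0.4,15],[0,0,0,0,0,0.8,15],[0,0,0,0,0,1.05,15],[0,0,0,0,0,1.05,15],[0,0,0,0,0,1.05,36]])

```text
time_s: 11.65
tool_pos: [0.6925, -0.12, 0.0335]
tcp_rot: [-3.141, -0.0, 1.518]
wrist_force: [0.3, 0.6, 0.0]
opening: 0.41
finger_force: 0.0
```

>>> move_arm(steps=[[0,0,0,0,0,0,36],[0,0,0,0,0,-0.4,36],[0,0,0,0,0,-1.4,36],[0,0,0,0,0,-2.4,36],[0,0,0,0,0,-3,36]])

```text
time_s: 12.07
tool_pos: [0.6948, -0.1207, 0.1297]
tcp_rot: [3.135, 0.002, 1.518]
wrist_force: [0.7, 0.3, 0.9]
opening: 0.42
finger_force: 0.0
```

```bash
python3 - <<'E'
from plan import *
from h import cap
cap('top','t4.png');cap('side','s4.png')
plan([('B',[.469,-.115,.11],down(26.4),55)])
E
```

```text
t 12.17 [ 0.6963 -0.1212  0.1314] [3.131e+00 3.000e-03 1.518e+00] q [-0.33  0.48  1.48  0.    1.17 -0.28] F [ 0.5 -0.   0.6] op 36.4 ff 0.0
B [0.05, 0.03, -2.45, -0.09, -3.79, 0.32] 55
B [0.05, 0.03, -2.45, 0.87, -3.69, 0.34] 55
```

View pics/s4.png

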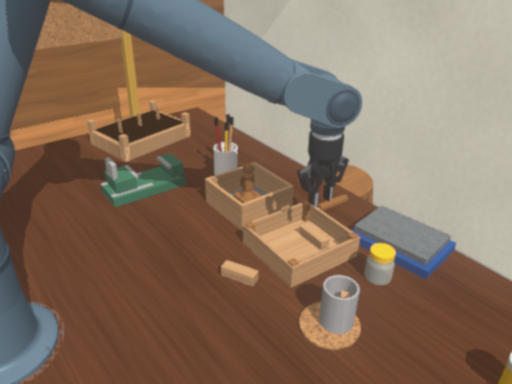

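Offcut A lies in the tray at px (315,237), and offcut B is still at (240,272). B is next.

>>> move_arm(steps=[[0,0,-0.3,0,-0.5,0,36],[0,0,-0.9,0,-1.3,0,45],[0,0,-1.5,0,-2.2,0.1,55],[0,0,-2.1,0,-3.1,0.2,55],[0,0,-2.45,-0.1,-3.75,0.3,55]])

```text
time_s: 12.58
tool_pos: [0.578, -0.1164, 0.1144]
tcp_rot: [-3.14, -0.001, 1.778]
wrist_force: [-0.6, 0.3, -0.5]
opening: 0.643
finger_force: 0.0
```

>>> move_arm(steps=[[0,0,-0.7,0.2,-1,0.1,55],[0,0,-1.4,0.4,-2,0.2,55],[0,0,-2,0.7,-3,0.3,55],[0,0,-2.45,0.87,-3.65,0.35,55],[0,0,-2.45,0.87,-3.65,0.35,55]])

```text
time_s: 13.0
tool_pos: [0.4636, -0.1125, 0.1029]
tcp_rot: [-3.138, -0.004, 2.032]
wrist_force: [-0.0, 1.0, 0.3]
opening: 0.649
finger_force: 0.0
```

>>> move_arm(steps=[[0,0,0,0,0,0.5,55],[0,0,0,0,0,1,55],[0,0,0,0,0,1.4,55],[0,0,0,0,0,1.4,55],[0,0,0,0,0,1.4,55]])

```text
time_s: 13.42
tool_pos: [0.4678, -0.1137, 0.0623]
tcp_rot: [-3.141, -0.001, 2.031]
wrist_force: [-0.0, 0.5, -0.6]
opening: 0.644
finger_force: 0.0
```

```bash
python3 - <<'E'
from plan import *
plan([('B',[.469,-.115,.021],down(26.4),55)])
E
```

```text
t 13.42 [ 0.4678 -0.1137  0.0623] [-3.141e+00 -1.000e-03  2.031e+00] q [-0.47  0.12  2.09  0.    0.94 -0.94] F [-0.   0.5 -0.6] op 55.0 ff 0.0
B [-0.01, -0.01, -0.0, -0.06, 0.02, 1.38] 55
```

>>> move_arm(steps=[[0,0,0,0,0,0.5,55],[0,0,0,0,0,0.9,55],[0,0,0,0,0,1.2,55],[0,0,0,0,0,1.38,55],[0,0,0,0,0,1.38,55]])

```text
time_s: 13.83
tool_pos: [0.4676, -0.1136, 0.0206]
tcp_rot: [-3.141, -0.001, 2.031]
wrist_force: [-0.0, -0.1, -0.8]
opening: 0.647
finger_force: 0.0
```

>>> move_arm(steps=[[0,0,0,0,0,0,40],[0,0,0,0,0,0,15],[0,0,0,0,0,0,15],[0,0,0,0,0,0,15],[0,0,0,0,0,0,15]])

```text
time_s: 14.25
tool_pos: [0.4688, -0.1143, 0.0222]
tcp_rot: [3.14, 0.002, 2.031]
wrist_force: [0.1, 1.1, 5.9]
opening: 0.289
finger_force: 59.9
```

>>> move_arm(steps=[[0,0,0,0,0,-0.5,15],[0,0,0,0,0,-1.3,15],[0,0,0,0,0,-2.3,15],[0,0,0,0,0,-3.2,15],[0,0,0,0,0,-3.5,15]])

```text
time_s: 14.67
tool_pos: [0.4698, -0.1148, 0.1301]
tcp_rot: [3.138, 0.005, 2.032]
wrist_force: [1.0, 0.3, -0.0]
opening: 0.293
finger_force: 59.2
```

```bash
python3 - <<'E'
from plan import *
from h import cap
cap('top')
plan([('tray',[.595,-.1154,.126],down(-3),15),('low',[.595,-.1154,.031],down(-3),15)])
E
```

```text
t 14.72 [ 0.4701 -0.1149  0.1302] [3.137 0.006 2.031] q [-0.47 -0.    2.07  0.    1.07 -0.94] F [ 1.6 -0.3  0.7] op 24.8 ff 59.2
tray [0.06, 0.05, 4.9, -1.86, 3.72, 0.17] 15
low [0.0, -0.0, -0.0, -0.0, -0.0, 3.17] 15
```

>>> move_arm(steps=[[0,0,1.1,-0.3,0.6,0,15],[0,0,2.2,-0.7,1.5,0,15],[0,0,3.3,-1.2,2.5,0,15],[0,0,4.3,-1.6,3.3,0,15],[0,0,4.9,-1.86,3.72,0,15]])

```text
time_s: 15.13
tool_pos: [0.5941, -0.1138, 0.1241]
tcp_rot: [-3.14, -0.001, 1.514]
wrist_force: [-0.6, -0.5, 0.4]
opening: 0.288
finger_force: 59.2
```

>>> move_arm(steps=[[0,0,0,0,0,0.3,15],[0,0,0,0,0,0.9,15],[0,0,0,0,0,1.5,15],[0,0,0,0,0,2,15],[0,0,0,0,0,2,15]])

```text
time_s: 15.55
tool_pos: [0.5879, -0.1127, 0.0603]
tcp_rot: [-3.131, -0.003, 1.519]
wrist_force: [-0.6, 0.2, -2.2]
opening: 0.292
finger_force: 59.2
```

```bash
python3 - <<'E'
from plan import *
plan([('low',[.595,-.1154,.031],down(-3),15)])
E
```

```text
t 15.55 [ 0.5879 -0.1127  0.0603] [-3.131e+00 -3.000e-03  1.519e+00] q [-0.38  0.37  1.78 -0.    1.   -0.33] F [-0.6  0.2 -2.2] op 24.9 ff 59.2
low [-0.1, -0.03, 0.01, -0.08, 0.25, 0.97] 15
```

>>> move_arm(steps=[[0,0,0,0,0,0.4,15],[0,0,0,0,0,0.8,15],[0,0,0,0,0,1.05,15],[0,0,0,0,0,1.05,15],[0,0,0,0,0,1.05,36]])

```text
time_s: 15.97
tool_pos: [0.5923, -0.1142, 0.0343]
tcp_rot: [-3.141, -0.0, 1.518]
wrist_force: [-0.8, -0.3, 0.6]
opening: 0.413
finger_force: 0.0
```

>>> move_arm(steps=[[0,0,0,0,0,0,36],[0,0,0,0,0,-0.4,36],[0,0,0,0,0,-1.4,36],[0,0,0,0,0,-2.4,36],[0,0,0,0,0,-3.4,36]])

```text
time_s: 16.38
tool_pos: [0.5929, -0.1143, 0.1394]
tcp_rot: [3.14, 0.0, 1.518]
wrist_force: [1.1, 0.1, 0.3]
opening: 0.425
finger_force: 0.0
```

```bash
cat >> plan.py <<'E'
X=[0.2734,0,.4198,.5688,.0662,.2371,.1126]
def fk(q,x=X):
    h,a1,l1,l2,e,l3,off=x
    R1=R.from_euler('z',q[0]); R2=R1*R.from_euler('y',q[1]); R3=R2*R.from_euler('y',q[2]);R4=R3*R.from_euler('z',q[3]);R5=R4*R.from_euler('y',q[4])
    W=np.array([0,0,h])+R1.apply([a1,off,0])+R2.apply([0,0,l1])+R3.apply([e,0,l2])
    return W+R5.apply([0,0,l3]), R5*R.from_euler('z',q[5])*R.from_euler('z',90,degrees=True), W
LO=np.array([-3.13,-1.02,.13,-.95,.21,-2.74]);HI=np.array([3.13,2.26,2.54,4.09,2.88,2.74])
from scipy.optimize import least_squares
def ik(P,Rt,q0,x=X):
    f=lambda q:np.r_[(fk(q,x)[0]-P)*20,(Rt.inv()*fk(q,x)[1]).as_rotvec()*3,(q-q0)*1e-3]
    r=least_squares(f,np.clip(q0,LO+.01,HI-.01),bounds=(LO,HI)); return r.x,np.abs(r.fun[:6]).max()
E
python3 - <<'E'
from plan import *
log()
q=env.read_state()['q'];print((fk(q)[1].inv()*now()[1]).magnitude(),fk(q)[0]-now()[0])
# tin grasp candidates: approach azimuth az, dip th
T=np.array([.544,-.337,.062])
for az in range(-180,180,30):
  for th in (15,30):
    a,t=np.radians(az),np.radians(th); z=np.array([np.cos(a)*np.cos(t),np.sin(a)*np.cos(t),-np.sin(t)])
    for sg in(1,-1):
      Rt=look(z,[0,0,sg])
      best=min((ik(T,Rt,np.array([-.6,.4,1.8,q4,q5,q6])) for q4 in(0,1.57,3.1) for q5 in(.6,1.6) for q6 in(-1.,1)),key=lambda r:r[1])
      if best[1]<.02: print(az,th,sg,best[0].round(2),'W',fk(best[0])[2].round(3))
E
```

```text
t 16.38 [ 0.5929 -0.1143  0.1394] [3.14  0.    1.518] q [-0.38  0.26  1.75  0.    1.13 -0.33] F [1.1 0.1 0.3] op 36.3 ff 0.0
1.146620825839733e-15 [-1.27231563e-07  4.95330705e-08 -9.32071365e-11]
-180 15 1 [-0.55  1.1   0.99 -0.67  2.2  -2.16] W [ 0.773 -0.337  0.123]
-180 15 -1 [-0.55  1.1   0.99 -0.67  2.2   0.98] W [ 0.773 -0.337  0.123]
-180 30 1 [-0.56  0.97  1.1  -0.53  1.99 -2.11] W [ 0.749 -0.337  0.181]
-180 30 -1 [-0.56  0.97  1.1  -0.53  1.99  1.04] W [ 0.749 -0.337  0.181]
-150 30 1 [-0.46  0.85  1.31 -0.81  1.69 -2.34] W [ 0.722 -0.234  0.181]
-150 30 -1 [-0.46  0.85  1.31 -0.81  1.69  0.8 ] W [ 0.722 -0.234  0.181]
-60 15 1 [-0.56  0.49  2.1   3.79  0.84 -1.9 ] W [ 0.429 -0.139  0.123]
-60 15 -1 [-0.56  0.49  2.1   3.79  0.84  1.24] W [ 0.429 -0.139  0.123]
-60 30 1 [-0.59  0.37  2.1   4.06  0.5  -2.18] W [ 0.441 -0.159  0.181]
-60 30 -1 [-0.59  0.37  2.1   4.06  0.5   0.96] W [ 0.441 -0.159  0.181]
-30 15 1 [-0.85  0.44  2.2   2.71  0.84 -1.36] W [ 0.346 -0.222  0.123]
-30 15 -1 [-0.85  0.44  2.2   2.71  0.84  1.78] W [ 0.346 -0.222  0.123]
-30 30 1 [-0.83  0.31  2.18
[... 1137 characters left out ...]
1.28  0.57  1.89 -1.02] W [ 0.544 -0.542  0.181]
90 30 -1 [-0.93  0.86  1.28  0.57  1.89  2.13] W [ 0.544 -0.542  0.181]
120 15 1 [-0.82  1.11  0.97  0.31  2.34 -1.29] W [ 0.659 -0.535  0.123]
120 15 -1 [-0.82  1.11  0.97  0.31  2.34  1.85] W [ 0.659 -0.535  0.123]
120 30 1 [-0.81  0.98  1.08  0.24  2.1  -1.33] W [ 0.647 -0.515  0.181]
120 30 -1 [-0.81  0.98  1.08  0.24  2.1   1.81] W [ 0.647 -0.515  0.181]
150 15 1 [-0.68  1.16  0.88 -0.22  2.39 -1.77] W [ 0.742 -0.452  0.123]
150 15 -1 [-0.68  1.16  0.88 -0.22  2.39  1.37] W [ 0.742 -0.452  0.123]
150 30 1 [-0.68  1.02  1.01 -0.16  2.15 -1.74] W [ 0.722 -0.44   0.181]
150 30 -1 [-0.68  1.02  1.01 -0.16  2.15  1.4 ] W [ 0.722 -0.44   0.181]
```

Both offcuts are placed. Now the tin: the IK model shows a side approach at azimuth 60° with a 20° dip, which leaves the last joint free to roll the tin. I'll plan that and check it along the path.

```bash
cat >> plan.py <<'E'
def tool(az,th,roll=0):
    a,t=np.radians(az),np.radians(th); z=np.array([np.cos(a)*np.cos(t),np.sin(a)*np.cos(t),-np.sin(t)])
    return look(z,[0,0,1])*R.from_euler('z',roll,degrees=True), z
def check(wps,frm=None):
    p,r=frm or now(); q=np.array(env.read_state()['q'])
    for name,P,Rt,o in wps:
        P=np.array(P,float); Rt=Rt or r; sl=Slerp([0,1],R.concatenate([r,Rt])); p0=p
        for k in range(1,9):
            q2,e=ik(p0+(P-p0)*k/8,sl(k/8),q)
            if k%4==0 or e>.01 or np.abs(q2-q).max()>.6: print(' chk',name,k,q2.round(2),round(e,3),'W',fk(q2)[2].round(3))
            q=q2
        p,r=P,Rt
E
python3 - <<'E'
from plan import *
T=np.array([.544,-.337,.060]); Rg,z=tool(60,20); h=np.array([.5,.866,0])
G=T+z*.005
w=[('side',[.46,-.30,.25],down(-3),85),('rot',[.46,-.47,.25],Rg,85),('pre',G-z*.13,Rg,85),('grasp',G,Rg,85),('lift',G+[0,0,.13],Rg,85),('tray',[.628,-.097,.19],Rg,50),('low',[.628,-.097,.14],Rg,50),('roll',[.628,-.097,.14],tool(60,15,85)[0],50),('roll2',[.628,-.097,.14],tool(60,10,165)[0],50)]
plan(w);check(w)
E
```

```text
t 16.38 [ 0.5929 -0.1143  0.1394] [3.14  0.    1.518] q [-0.38  0.26  1.75  0.    1.13 -0.33] F [1.1 0.1 0.3] op 36.3 ff 0.0
side [0.01, 0.0, -0.0, -3.21, -2.05, -1.84] 85
side [0.01, 0.0, -0.0, -3.21, -2.05, -1.84] 85
rot [-0.92, 3.81, 1.31, -1.89, 0.1, -0.0] 85
rot [-0.92, 3.81, 1.31, -1.71, 0.38, -0.71] 85
rot [-0.92, 3.81, 1.31, -1.24, 0.68, -1.25] 85
pre [0.0, 0.0, 0.0, -4.16, 0.21, 2.92] 85
grasp [0.0, 0.0, 0.0, -0.0, 0.0, 4.33] 85
lift [0.0, 0.0, 0.0, 4.07, 0.0, -1.48] 85
tray [0.0, 0.0, 0.0, 1.42, -0.79, 3.83] 50
tray [0.0, 0.0, 0.0, 1.42, -0.79, 3.83] 50
low [0.0, 0.0, 0.0, -1.57, -0.0, 0.57] 50
roll [0.21, 0.22, 4.72, 0.0, 0.0, 0.0] 50
roll [0.21, 0.22, 4.72, 0.0, 0.0, 0.0] 50
roll [0.21, 0.22, 4.72, 0.0, 0.0, 0.0] 50
roll2 [0.25, -0.17, 4.44, 0.0, 0.0, 0.0] 50
roll2 [0.25, -0.17, 4.44, 0.0, 0.0, 0.0] 50
roll2 [0.25, -0.17, 4.44, 0.0, 0.0, 0.0] 50
 chk side 4 [-0.58  0.1   1.82  0.    1.22 -0.52] 0.0 W [ 0.526 -0.207  0.432]
 chk side 8 [-0.78  0.01  1.82 -0.    1.32 -0.73] 0.0 W [ 0.46  -0.3    0.487]
 chk rot 4 [-1.07  0.29  1.58  0.47  1.67 -0.85] 0.0 W [ 0.407 -0.511  0
[... 489 characters left out ...]
8 [-1.05  0.57  1.56  0.99  1.79 -0.72] 0.0 W [ 0.435 -0.526  0.269]
 chk tray 4 [-0.89  0.46  1.72  1.08  1.65 -0.69] 0.0 W [ 0.476 -0.408  0.27 ]
 chk tray 8 [-0.7   0.4   1.81  1.19  1.5  -0.65] 0.0 W [ 0.517 -0.29   0.271]
 chk low 4 [-0.7   0.44  1.81  1.19  1.49 -0.69] 0.0 W [ 0.517 -0.29   0.246]
 chk low 8 [-0.7   0.49  1.8   1.19  1.47 -0.73] 0.0 W [ 0.517 -0.29   0.221]
 chk roll 4 [-0.71  0.51  1.79  1.21  1.51 -0.  ] 0.0 W [ 0.518 -0.295  0.211]
 chk roll 8 [-0.71  0.52  1.8   1.25  1.53  0.72] 0.0 W [ 0.513 -0.295  0.201]
 chk roll2 4 [-0.72  0.55  1.78  1.27  1.57  1.4 ] 0.0 W [ 0.516 -0.299  0.191]
 chk roll2 8 [-0.72  0.56  1.79  1.31  1.59  2.08] 0.0 W [ 0.511 -0.299  0.181]
```

>>> move_arm(steps=[[0,0,0,-0.4,-0.2,-0.6,36],[0,0,0,-1.1,-0.7,-1.2,50],[0,0,0,-1.9,-1.2,-1.6,70],[0,0,0,-2.6,-1.7,-1.8,85],[0,0,0,-3.2,-2.05,-1.84,85]])

```text
time_s: 16.8
tool_pos: [0.5263, -0.2086, 0.1959]
tcp_rot: [3.137, 0.003, 1.518]
wrist_force: [0.4, -0.3, 0.1]
opening: 0.962
finger_force: 0.0
```

>>> move_arm(steps=[[0,0,0,-0.7,-0.4,-0.4,85],[0,0,0,-1.4,-0.9,-0.8,85],[0,0,0,-2.2,-1.4,-1.3,85],[0,0,0,-2.9,-1.8,-1.7,85],[0,0,0,-3.21,-2.05,-1.84,85]])

```text
time_s: 17.22
tool_pos: [0.4594, -0.3026, 0.2512]
tcp_rot: [3.137, 0.005, 1.516]
wrist_force: [0.7, -0.3, -0.1]
opening: 1.0
finger_force: 0.0
```

>>> move_arm(steps=[[-0.2,0.8,0.26,-0.4,0,0,85],[-0.37,1.5,0.52,-0.75,0.04,0,85],[-0.55,2.3,0.8,-1.1,0.06,0,85],[-0.74,3.05,1.05,-1.5,0.08,0,85],[-0.92,3.81,1.31,-1.89,0.1,0,85]])

```text
time_s: 17.63
tool_pos: [0.46, -0.3569, 0.2483]
tcp_rot: [3.067, -0.407, 1.394]
wrist_force: [1.0, 0.7, -0.0]
opening: 0.992
finger_force: 0.0
```

>>> move_arm(steps=[[-0.2,0.8,0.26,-0.4,0.08,-0.14,85],[-0.37,1.5,0.52,-0.7,0.16,-0.28,85],[-0.55,2.3,0.8,-1.03,0.23,-0.42,85],[-0.74,3.05,1.05,-1.4,0.3,-0.56,85],[-0.92,3.81,1.31,-1.71,0.38,-0.71,85]])

```text
time_s: 18.05
tool_pos: [0.4597, -0.4138, 0.248]
tcp_rot: [3.043, -0.817, 1.269]
wrist_force: [-0.4, 0.8, 0.2]
opening: 0.996
finger_force: 0.0
```

```bash
python3 - <<'E'
from plan import *
Rg,z=tool(60,20)
w=[('rot',[.46,-.47,.25],Rg,85)]
plan(w)
q=env.read_state()['q'];print((fk(q)[1].inv()*now()[1]).magnitude(),fk(q)[0]-now()[0])
E
```

```text
t 18.05 [ 0.4597 -0.4138  0.248 ] [ 3.043 -0.817  1.269] q [-1.14  0.4   1.5   0.61  1.8  -0.83] F [-0.4  0.8  0.2] op 85.1 ff 0.0
rot [-0.89, 3.79, 1.31, -1.17, 0.69, -1.28] 85
1.7772239894833365e-16 [-3.09303046e-05 -6.63532580e-05 -3.18783337e-05]
```

>>> move_arm(steps=[[-0.2,0.8,0.26,-0.24,0.14,-0.25,85],[-0.37,1.5,0.52,-0.5,0.28,-0.5,85],[-0.55,2.3,0.8,-0.75,0.42,-0.75,85],[-0.74,3.05,1.05,-1,0.55,-1,85],[-0.9,3.8,1.31,-1.2,0.69,-1.27,85]])

```text
time_s: 18.47
tool_pos: [0.4598, -0.4701, 0.2488]
tcp_rot: [-3.139, -1.223, 1.044]
wrist_force: [-0.6, 0.1, -0.4]
opening: 0.997
finger_force: 0.0
```

>>> move_arm(steps=[[0,0,0,-0.8,0,0.5,85],[0,0,0,-1.8,0.1,1.1,85],[0,0,0,-2.8,0.15,1.8,85],[0,0,0,-3.7,0.2,2.5,85],[0,0,0,-4.16,0.21,2.92,85]])

```text
time_s: 18.88
tool_pos: [0.4849, -0.4361, 0.0975]
tcp_rot: [-3.127, -1.222, 1.035]
wrist_force: [-0.1, 0.0, -0.2]
opening: 0.992
finger_force: 0.0
```

```bash
python3 - <<'E'
from plan import *
from h import *
c=cap('side');b=cap('top')
m=np.hstack([c['image'],b['image'][:,100:420]])
m=np.hstack([cv2.resize(c['image'][150:384,180:480],None,fx=1.3,fy=1.3),cv2.resize(b['image'][130:310,190:490],None,fx=1.3,fy=1.3)[:304]]) if 0 else c['image']
m1=cv2.resize(c['image'][180:380,200:400],(400,400));m2=cv2.resize(b['image'][130:330,220:420],(400,400))
cv2.imwrite('pics/m5.png',np.hstack([m1,m2])[:,:,::-1])
T=np.array([.544,-.337,.060]); Rg,z=tool(60,20)
plan([('grasp',T+z*.005,Rg,85)])
E
```

```text
t 18.98 [ 0.4848 -0.4356  0.0982] [-3.123 -1.224  1.032] q [-1.19  0.8   1.4   0.87  1.85 -0.84] F [-0.1  0.6 -0.3] op 84.8 ff 0.0
grasp [-0.04, -0.03, -0.05, 0.11, 0.08, 4.2] 85
```

View pics/m5.png

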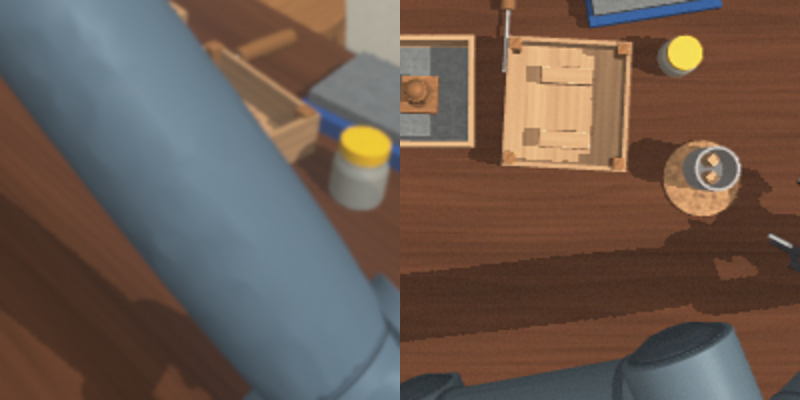

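Both offcuts are in the tray and the tin is untouched at montage (717,168). I'll advance and grip it.

>>> move_arm(steps=[[0,0,0,0.1,0.05,0.6,85],[0,0,0,0.1,0.07,1.4,85],[0,0,0,0.1,0.07,2.1,85],[0,0,0,0.1,0.07,2.6,85],[0,0,0,0.1,0.07,2.8,85]])

```text
time_s: 19.4
tool_pos: [0.5279, -0.3689, 0.0764]
tcp_rot: [3.138, -1.219, 1.053]
wrist_force: [0.2, 0.5, 0.4]
opening: 0.995
finger_force: 0.0
```

```bash
python3 - <<'E'
from plan import *
T=np.array([.544,-.337,.060]); Rg,z=tool(60,20)
plan([('grasp',T+z*.005,Rg,85)])
E
```

```text
t 19.4 [ 0.5279 -0.3689  0.0764] [ 3.138 -1.219  1.053] q [-1.09  0.78  1.48  0.93  1.74 -0.86] F [0.2 0.5 0.4] op 85.0 ff 0.0
grasp [-0.02, 0.02, 0.02, -0.1, -0.07, 1.47] 85
```

>>> move_arm(steps=[[0,0,0,-0.05,-0.03,0.4,85],[0,0,0,-0.05,-0.03,0.8,85],[0,0,0,-0.05,-0.03,1.2,85],[0,0,0,-0.05,-0.03,1.45,85],[0,0,0,-0.05,-0.03,1.45,85]])

```text
time_s: 19.82
tool_pos: [0.5463, -0.3333, 0.058]
tcp_rot: [-3.136, -1.221, 1.043]
wrist_force: [-0.2, -0.3, -0.3]
opening: 1.001
finger_force: 0.0
```

>>> move_arm(steps=[[0,0,0,0,0,0,80],[0,0,0,0,0,0,72],[0,0,0,0,0,0,55],[0,0,0,0,0,0,50],[0,0,0,0,0,0,50]])

```text
time_s: 20.23
tool_pos: [0.546, -0.336, 0.0594]
tcp_rot: [3.139, -1.22, 1.049]
wrist_force: [-1.5, -1.6, 2.3]
opening: 0.787
finger_force: 66.9
```

```bash
python3 - <<'E'
from plan import *
T=np.array([.544,-.337,.060]); Rg,z=tool(60,20)
log();p,r=now();print((p-T),z,np.cross(z,[0,0,1])@(p-T))
plan([('lift',p+[0,0,.13],None,50),('tray',[.628,-.097,.19],Rg,50),('low',[.628,-.097,.14],Rg,50)])
E
```

```text
t 20.23 [ 0.546  -0.336   0.0594] [ 3.139 -1.22   1.049] q [-1.05  0.78  1.52  0.96  1.69 -0.87] F [-1.5 -1.6  2.3] op 67.2 ff 66.9
[ 0.00203828  0.00101405 -0.00063036] [ 0.46984631  0.81379768 -0.34202014] 0.0011822980407322247
t 20.23 [ 0.546  -0.336   0.0594] [ 3.139 -1.22   1.049] q [-1.05  0.78  1.52  0.96  1.69 -0.87] F [-1.5 -1.6  2.3] op 67.2 ff 66.9
lift [0.0, -0.0, 0.0, 4.07, 0.0, -1.49] 50
tray [0.0, 0.01, 0.0, 1.43, -0.81, 3.88] 50
tray [0.0, 0.01, 0.0, 1.43, -0.81, 3.88] 50
low [0.0, -0.0, 0.0, -1.57, -0.0, 0.57] 50
```

The tin is gripped at 67 mm opening. Lift it and carry it over the tray.

>>> move_arm(steps=[[0,0,0,0.4,0,-0.15,50],[0,0,0,1.2,0,-0.44,50],[0,0,0,2.2,0,-0.8,50],[0,0,0,3.2,0,-1.17,50],[0,0,0,4.07,0,-1.49,50]])

```text
time_s: 20.65
tool_pos: [0.546, -0.3352, 0.191]
tcp_rot: [3.14, -1.219, 1.049]
wrist_force: [-0.3, -0.3, -2.3]
opening: 0.784
finger_force: 66.9
```

>>> move_arm(steps=[[0,0,0,0.2,-0.1,0.5,50],[0,0,0,0.5,-0.3,1.3,50],[0,0,0,0.8,-0.5,2.2,50],[0,0,0,1.15,-0.65,3.1,50],[0,0,0,1.43,-0.81,3.88,50]])

```text
time_s: 21.07
tool_pos: [0.5869, -0.2132, 0.1885]
tcp_rot: [-3.137, -1.219, 1.043]
wrist_force: [-0.1, -0.3, -0.5]
opening: 0.786
finger_force: 66.9
```

>>> move_arm(steps=[[0,0,0,0.4,-0.2,1,50],[0,0,0,0.75,-0.4,2,50],[0,0,0,1.1,-0.6,2.9,50],[0,0,0,1.3,-0.75,3.6,50],[0,0,0,1.43,-0.81,3.88,50]])

```text
time_s: 21.48
tool_pos: [0.6272, -0.092, 0.1881]
tcp_rot: [-3.132, -1.22, 1.042]
wrist_force: [-0.1, 0.9, -1.7]
opening: 0.787
finger_force: 67.3
```

>>> move_arm(steps=[[0,0,0,-0.4,0,0.14,50],[0,0,0,-0.8,0,0.3,50],[0,0,0,-1.2,0,0.43,50],[0,0,0,-1.5,0,0.54,50],[0,0,0,-1.57,0,0.57,50]])

```text
time_s: 21.9
tool_pos: [0.6268, -0.0967, 0.136]
tcp_rot: [-3.127, -1.22, 1.032]
wrist_force: [0.1, -0.2, -1.7]
opening: 0.785
finger_force: 67.3
```

```bash
python3 - <<'E'
from plan import *
from h import *
cap('top','t6.png')
P=[.628,-.097,.14]
plan([('r1',P,tool(60,15,85)[0],50),('r2',P,tool(60,10,165)[0],50)])
E
```

```text
t 21.95 [ 0.627  -0.0966  0.1368] [-3.129 -1.22   1.034] q [-0.7   0.49  1.8   1.19  1.47 -0.73] F [ 0.3 -0.1 -1.4] op 67.3 ff 67.3
r1 [0.21, 0.23, 4.7, 0.03, 0.01, -0.01] 50
r1 [0.21, 0.23, 4.7, 0.04, -0.01, -0.01] 50
r1 [0.21, 0.23, 4.7, 0.03, -0.02, -0.01] 50
r2 [0.25, -0.17, 4.44, 0.0, 0.0, 0.0] 50
r2 [0.25, -0.17, 4.44, 0.0, 0.0, 0.0] 50
r2 [0.25, -0.17, 4.44, 0.0, 0.0, 0.0] 50
```

View pics/t6.png

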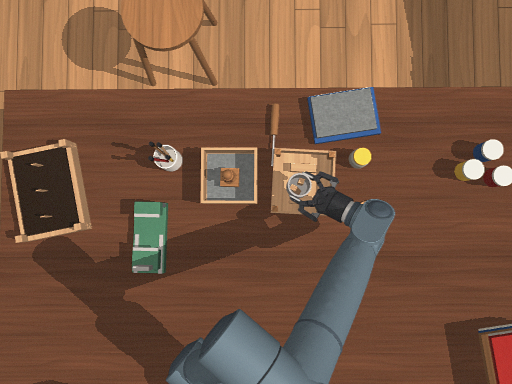

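The tin is over the tray at px (300,185) with the chips inside. Roll it to pour.

>>> move_arm(steps=[[0.04,0.05,0.9,0,0,0,50],[0.08,0.09,1.9,0,0,0,50],[0.13,0.14,2.9,0,0,0,50],[0.17,0.19,3.8,0,0,0,50],[0.21,0.23,4.7,0,0,0,50]])

```text
time_s: 22.37
tool_pos: [0.6281, -0.097, 0.1395]
tcp_rot: [-2.177, -0.982, 0.015]
wrist_force: [0.1, -0.8, -1.6]
opening: 0.784
finger_force: 67.3
```

>>> move_arm(steps=[[0.04,0.05,0.9,0,0,0,50],[0.08,0.09,1.9,0,0,0,50],[0.13,0.14,2.9,0,0,0,50],[0.17,0.19,3.8,0,0,0,50],[0.21,0.23,4.7,0,0,0,50]])

```text
time_s: 22.78
tool_pos: [0.6281, -0.097, 0.1395]
tcp_rot: [-1.913, -0.55, -0.325]
wrist_force: [-0.6, 0.6, -1.2]
opening: 0.789
finger_force: 67.4
```

>>> move_arm(steps=[[0.04,0.05,0.9,0,0,0,50],[0.08,0.09,1.9,0,0,0,50],[0.13,0.14,2.9,0,0,0,50],[0.17,0.19,3.8,0,0,0,50],[0.21,0.23,4.7,0,0,0,50]])

```text
time_s: 23.2
tool_pos: [0.6281, -0.097, 0.1395]
tcp_rot: [-1.833, -0.086, -0.502]
wrist_force: [-0.4, 0.0, -1.9]
opening: 0.783
finger_force: 67.4
```

>>> move_arm(steps=[[0.05,-0.03,0.7,0,0,0,50],[0.1,-0.07,1.4,0,0,0,50],[0.15,-0.1,2.2,0,0,0,50],[0.2,-0.13,2.9,0,0,0,50],[0.25,-0.17,3.6,0,0,0,50]])

```text
time_s: 23.62
tool_pos: [0.6281, -0.097, 0.1396]
tcp_rot: [-1.814, 0.282, -0.578]
wrist_force: [-0.1, 0.3, -1.7]
opening: 0.783
finger_force: 67.4
```

>>> move_arm(steps=[[0.05,-0.03,0.7,0,0,0,50],[0.1,-0.07,1.4,0,0,0,50],[0.15,-0.1,2.2,0,0,0,50],[0.2,-0.13,2.9,0,0,0,50],[0.25,-0.17,3.6,0,0,0,50]])

```text
time_s: 24.03
tool_pos: [0.6281, -0.097, 0.1395]
tcp_rot: [-1.827, 0.652, -0.663]
wrist_force: [-0.3, -0.5, -1.2]
opening: 0.783
finger_force: 67.4
```

```bash
python3 - <<'E'
from plan import *
from h import *
c=cap('top');b=cap('side')
m1=cv2.resize(c['image'][120:250,240:400],(560,455));m2=cv2.resize(b['image'][180:310,220:300],(240,390)); m=np.zeros((455,800,3),np.uint8);m[:,:560]=m1;m[:390,560:]=m2
cv2.imwrite('pics/m7.png',m[:,:,::-1])
plan([('r2',[.628,-.097,.14],tool(60,10,165)[0],50)]); print(-now()[1].apply([-1,0,0]))
E
```

```text
t 24.13 [ 0.628  -0.0969  0.1393] [-1.826  0.649 -0.662] q [-0.72  0.56  1.78  1.28  1.58  1.45] F [-0.5 -0.2 -1.6] op 67.3 ff 67.4
r2 [0.15, -0.07, 3.09, -0.01, -0.01, -0.0] 50
r2 [0.15, -0.07, 3.09, -0.01, -0.01, -0.0] 50
[ 0.62849943 -0.48945639 -0.60450055]
```

View pics/m7.png

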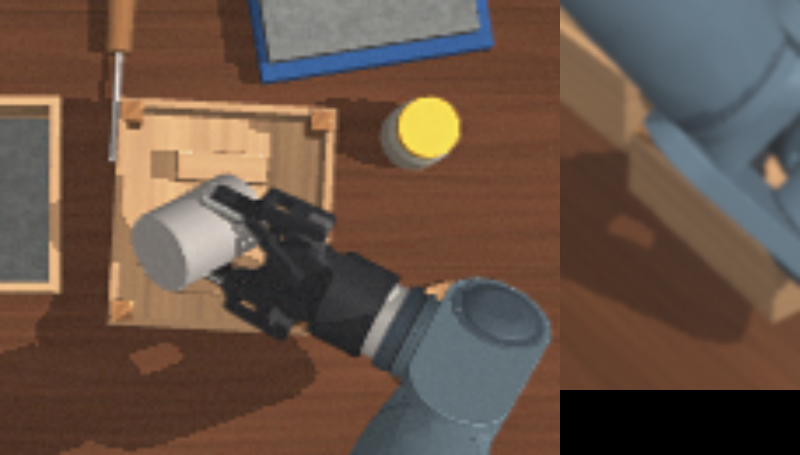

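Tilt is about 127° and the mouth points into the tray. I'll continue to the full roll.

>>> move_arm(steps=[[0.03,-0.01,0.6,0,0,0,50],[0.06,-0.03,1.2,0,0,0,50],[0.09,-0.04,1.9,0,0,0,50],[0.12,-0.06,2.5,0,0,0,50],[0.15,-0.07,3.1,0,0,0,50]])

```text
time_s: 24.55
tool_pos: [0.6281, -0.0967, 0.1395]
tcp_rot: [-1.902, 0.963, -0.787]
wrist_force: [-0.4, -0.3, -1.4]
opening: 0.784
finger_force: 67.4
```

>>> move_arm(steps=[[0.03,-0.01,0.6,0,0,0,50],[0.06,-0.03,1.2,0,0,0,50],[0.09,-0.04,1.9,0,0,0,50],[0.12,-0.06,2.5,0,0,0,50],[0.15,-0.07,3.1,0,0,0,50]])

```text
time_s: 24.97
tool_pos: [0.6281, -0.0967, 0.1395]
tcp_rot: [-2.172, 1.26, -1.101]
wrist_force: [-0.6, -0.1, -1.2]
opening: 0.784
finger_force: 67.4
```

>>> move_arm(steps=[[0,0,0,0.3,0,0,50],[0,0,0,0,0,0,50],[0,0,0,0.3,0,0,50],[0,0,0,0,0,0,50],[0,0,0,0,0,0,50]])

```text
time_s: 25.38
tool_pos: [0.628, -0.0961, 0.1402]
tcp_rot: [-2.167, 1.259, -1.095]
wrist_force: [0.2, 0.3, -1.3]
opening: 0.787
finger_force: 67.4
```

```bash
python3 - <<'E'
from plan import *
P=[.628,-.097,.19]
log();print(now()[1].apply([1,0,0]))
plan([('b1',P,tool(60,15,85)[0],50),('b2',P,tool(60,20)[0],50)])
M=np.array([.532,-.333,.0602]);Rg=tool(60,20)[0]
plan([('back',M+[0,0,.13],Rg,50),('down',M+[0,0,.004],Rg,50)],(np.array(P),Rg))
E
```

```text
t 25.38 [ 0.628  -0.0961  0.1402] [-2.167  1.259 -1.095] q [-0.72  0.56  1.79  1.31  1.59  2.08] F [ 0.2  0.3 -1.3] op 67.2 ff 67.4
[ 0.14062082 -0.27305245 -0.95166598]
t 25.38 [ 0.628  -0.0961  0.1402] [-2.167  1.259 -1.095] q [-0.72  0.56  1.79  1.31  1.59  2.08] F [ 0.2  0.3 -1.3] op 67.2 ff 67.4
b1 [-0.25, 0.18, -4.44, -0.52, -0.14, -0.1] 50
b1 [-0.25, 0.18, -4.44, -0.4, -0.36, -0.12] 50
b1 [-0.25, 0.18, -4.44, -0.2, -0.5, -0.14] 50
b2 [-0.21, -0.22, -4.72, 0.0, 0.0, 0.0] 50
b2 [-0.21, -0.22, -4.72, 0.0, 0.0, 0.0] 50
b2 [-0.21, -0.22, -4.72, 0.0, 0.0, 0.0] 50
t 25.38 [ 0.628  -0.0961  0.1402] [-2.167  1.259 -1.095] q [-0.72  0.56  1.79  1.31  1.59  2.08] F [ 0.2  0.3 -1.3] op 67.2 ff 67.4
back [0.0, 0.0, 0.0, -1.44, 0.58, -3.95] 50
back [0.0, 0.0, 0.0, -1.44, 0.58, -3.95] 50
down [0.0, 0.0, 0.0, -3.95, -0.0, 1.44] 50
```

The tilt reached 162° and the wrist force equals the empty tin's weight (1.3 N), so the chips are out. Roll back upright.

>>> move_arm(steps=[[-0.05,0.03,-0.9,-0.1,-0.02,0,50],[-0.1,0.07,-1.8,-0.2,-0.05,-0.04,50],[-0.15,0.1,-2.7,-0.3,-0.08,-0.06,50],[-0.2,0.14,-3.6,-0.4,-0.11,-0.08,50],[-0.25,0.18,-4.44,-0.52,-0.14,-0.1,50]])

```text
time_s: 25.8
tool_pos: [0.6279, -0.0963, 0.1562]
tcp_rot: [-1.871, 0.821, -0.73]
wrist_force: [0.5, 0.1, -0.6]
opening: 0.785
finger_force: 67.4
```

>>> move_arm(steps=[[-0.05,0.03,-0.9,-0.1,-0.07,0,50],[-0.1,0.07,-1.8,-0.17,-0.14,-0.05,50],[-0.15,0.1,-2.7,-0.25,-0.2,-0.07,50],[-0.2,0.14,-3.6,-0.33,-0.29,-0.1,50],[-0.25,0.18,-4.44,-0.4,-0.36,-0.12,50]])

```text
time_s: 26.22
tool_pos: [0.628, -0.0966, 0.1729]
tcp_rot: [-1.823, 0.367, -0.6]
wrist_force: [0.4, -0.7, -0.5]
opening: 0.783
finger_force: 67.4
```

>>> move_arm(steps=[[-0.05,0.03,-0.9,0,-0.1,0,50],[-0.1,0.07,-1.8,-0.08,-0.2,-0.05,50],[-0.15,0.1,-2.7,-0.12,-0.3,-0.08,50],[-0.2,0.14,-3.6,-0.16,-0.4,-0.11,50],[-0.25,0.18,-4.44,-0.2,-0.5,-0.14,50]])

```text
time_s: 26.63
tool_pos: [0.6278, -0.0968, 0.1895]
tcp_rot: [-1.835, -0.087, -0.5]
wrist_force: [0.5, 0.3, -1.1]
opening: 0.787
finger_force: 67.4
```

>>> move_arm(steps=[[-0.04,-0.04,-0.95,0,0,0,50],[-0.08,-0.09,-1.9,0,0,0,50],[-0.13,-0.13,-2.85,0,0,0,50],[-0.17,-0.18,-3.8,0,0,0,50],[-0.21,-0.22,-4.72,0,0,0,50]])

```text
time_s: 27.05
tool_pos: [0.6278, -0.0968, 0.1894]
tcp_rot: [-1.915, -0.553, -0.321]
wrist_force: [0.5, -0.3, -0.7]
opening: 0.783
finger_force: 67.4
```

>>> move_arm(steps=[[-0.04,-0.04,-0.95,0,0,0,50],[-0.08,-0.09,-1.9,0,0,0,50],[-0.13,-0.13,-2.85,0,0,0,50],[-0.17,-0.18,-3.8,0,0,0,50],[-0.21,-0.22,-4.72,0,0,0,50]])

```text
time_s: 27.47
tool_pos: [0.6278, -0.0968, 0.1894]
tcp_rot: [-2.184, -0.987, 0.022]
wrist_force: [0.0, 0.4, -1.3]
opening: 0.784
finger_force: 67.4
```

```bash
python3 - <<'E'
from plan import *
P=[.628,-.097,.19]
plan([('b2',P,tool(60,20)[0],50)])
E
```

```text
t 27.47 [ 0.6278 -0.0968  0.1894] [-2.184 -0.987  0.022] q [-0.71  0.41  1.8   1.2   1.53 -0.17] F [ 0.   0.4 -1.3] op 67.0 ff 67.4
b2 [-0.2, -0.21, -4.68, 0.02, -0.0, -0.01] 50
```

>>> move_arm(steps=[[-0.04,-0.04,-0.95,0,0,0,50],[-0.08,-0.09,-1.9,0,0,0,50],[-0.12,-0.13,-2.85,0,0,0,50],[-0.16,-0.17,-3.8,0,0,0,50],[-0.2,-0.21,-4.68,0.02,0,0,50]])

```text
time_s: 27.88
tool_pos: [0.628, -0.0968, 0.1898]
tcp_rot: [-3.14, -1.222, 1.045]
wrist_force: [0.3, 0.1, -1.1]
opening: 0.788
finger_force: 67.4
```

>>> move_arm(steps=[[0,0,0,-0.2,0.08,-0.5,50],[0,0,0,-0.5,0.2,-1.4,50],[0,0,0,-0.85,0.35,-2.4,50],[0,0,0,-1.2,0.48,-3.3,50],[0,0,0,-1.44,0.58,-3.95,50]])

```text
time_s: 28.3
tool_pos: [0.5792, -0.2168, 0.1898]
tcp_rot: [-3.129, -1.222, 1.032]
wrist_force: [0.7, -0.0, -0.3]
opening: 0.786
finger_force: 67.5
```

>>> move_arm(steps=[[0,0,0,-0.35,0.15,-1,50],[0,0,0,-0.7,0.3,-2,50],[0,0,0,-1.1,0.42,-2.9,50],[0,0,0,-1.35,0.53,-3.6,50],[0,0,0,-1.44,0.58,-3.95,50]])

```text
time_s: 28.72
tool_pos: [0.5306, -0.3352, 0.1893]
tcp_rot: [-3.128, -1.221, 1.029]
wrist_force: [0.7, 0.8, -0.5]
opening: 0.783
finger_force: 67.5
```

```bash
python3 - <<'E'
from plan import *
from h import *
cap('top')
c=cap('top');pickle=__import__('pickle');pickle.dump(c,open('c8.pkl','wb'))
m1=cv2.resize(c['image'][120:260,240:400],(800,700))[:600]
cv2.imwrite('pics/m8.png',m1[:,:,::-1])
M=np.array([.532,-.333,.0602]);Rg=tool(60,20)[0]
plan([('down',M+[0,0,.02],Rg,50),('f',M,Rg,50)])
E
```

```text
t 28.82 [ 0.5313 -0.3341  0.1895] [-3.128 -1.222  1.03 ] q [-1.07  0.55  1.59  0.97  1.8  -0.73] F [ 0.6 -0.  -0.7] op 67.1 ff 67.5
down [0.02, 0.0, -0.06, -3.41, 0.02, 1.29] 50
f [-0.0, -0.0, 0.0, -0.63, -0.0, 0.23] 50
```

View pics/m8.png

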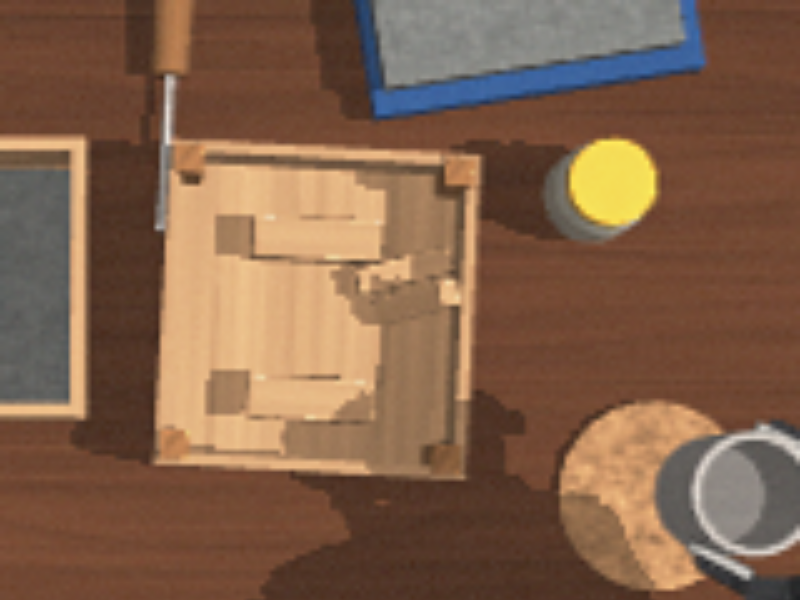

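The tin is empty and both chips lie inside the tray, near montage (405,275) and (445,292). Now lower the tin onto the mat's centre.

>>> move_arm(steps=[[0,0,-0.03,-0.6,0,0.22,50],[0,0,-0.05,-1.4,0,0.52,50],[0,0,-0.05,-2.3,0,0.87,50],[0,0,-0.05,-3.1,0,1.17,50],[0,0,-0.05,-3.41,0,1.29,50]])

```text
time_s: 29.23
tool_pos: [0.5312, -0.3275, 0.0762]
tcp_rot: [-3.122, -1.224, 1.03]
wrist_force: [-0.9, 0.4, -1.9]
opening: 0.785
finger_force: 67.4
```

>>> move_arm(steps=[[0,0,0,-0.15,0,0.05,50],[0,0,0,-0.25,0,0.09,50],[0,0,0,-0.3,0,0.11,50],[0,0,0,-0.3,0,0.11,50],[0,0,0,-0.3,0,0.11,50]])

```text
time_s: 29.65
tool_pos: [0.5321, -0.3315, 0.0713]
tcp_rot: [3.139, -1.221, 1.049]
wrist_force: [0.0, -0.4, -0.9]
opening: 0.788
finger_force: 67.5
```

```bash
python3 - <<'E'
from plan import *
M=np.array([.532,-.333,.0602]);Rg=tool(60,20)[0]
plan([('f',M,Rg,50)])
from h import *
c=cap('top')
for n,z in(('rim',.107),):
    print(proj(c,[.530,-.334,z]))
im=c['image'][190:250,345:405]
cv2.imwrite('pics/m9.png',cv2.resize(im,(600,600),interpolation=cv2.INTER_CUBIC)[:,:,::-1])
E
```

```text
t 29.65 [ 0.5321 -0.3315  0.0713] [ 3.139 -1.221  1.049] q [-1.06  0.74  1.56  0.95  1.7  -0.87] F [ 0.  -0.4 -0.9] op 67.3 ff 67.5
f [0.01, 0.01, 0.01, -0.36, 0.02, 0.08] 50
[378.9012983  219.06707912]
```

View pics/m9.png

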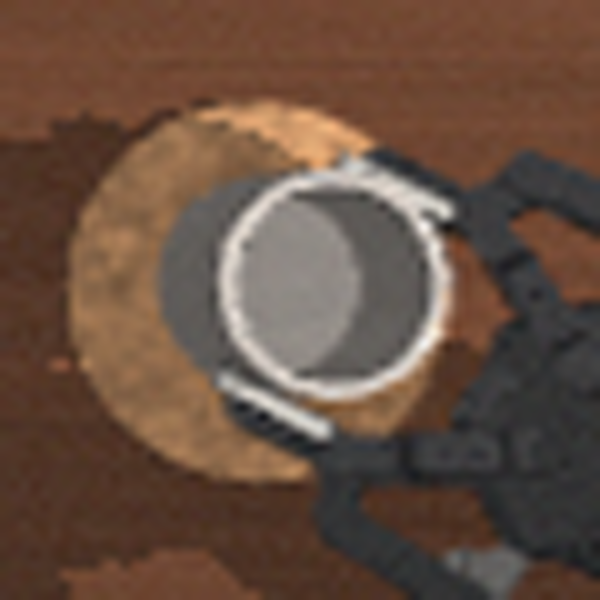

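The rim centre is at px (378.5,218.3), against (378.9,219.1) expected for the mat's centre, so it's within 2 mm. Set it down.

>>> move_arm(steps=[[0,0,0,-0.15,0,0.03,50],[0,0,0,-0.25,0,0.06,50],[0,0,0,-0.34,0,0.08,50],[0,0,0,-0.36,0,0.08,50],[0,0,0,-0.36,0,0.08,50]])

```text
time_s: 30.12
tool_pos: [0.5309, -0.332, 0.0594]
tcp_rot: [-3.138, -1.224, 1.043]
wrist_force: [-0.3, 2.2, 3.0]
opening: 0.787
finger_force: 67.4
```

```bash
python3 - <<'E'
from plan import *
M=np.array([.532,-.333,.0602]);Rg=tool(60,20)[0]
plan([('f',M,Rg,50)])
E
```

```text
t 30.12 [ 0.5309 -0.332   0.0594] [-3.138 -1.224  1.043] q [-1.07  0.77  1.55  0.95  1.69 -0.88] F [-0.3  2.2  3. ] op 67.2 ff 67.4
f [-0.0, -0.02, -0.01, 0.02, 0.05, -0.02] 50
```

Contact is made with 3 N of support. Release slowly and back out along the tool axis.

>>> move_arm(steps=[[0,0,0,0,0,0,67],[0,0,0,0,0,0,72],[0,0,0,0,0,0,78],[0,0,0,0,0,0,85],[0,0,0,0,0,0,85]])

```text
time_s: 30.53
tool_pos: [0.5309, -0.3323, 0.0589]
tcp_rot: [-3.138, -1.222, 1.043]
wrist_force: [0.2, 0.6, -0.6]
opening: 0.995
finger_force: 0.0
```

>>> move_arm(steps=[[0,0,0,0,0,-0.3,85],[0,0,0,0,0,-1,85],[0,0,0,0,0,-2,85],[0,0,0,0,0,-3.1,85],[0,0,0,0,0,-4.2,85]])

```text
time_s: 30.95
tool_pos: [0.4707, -0.4359, 0.1027]
tcp_rot: [-3.137, -1.222, 1.042]
wrist_force: [0.8, -0.5, 0.6]
opening: 0.993
finger_force: 0.0
```

>>> move_arm(steps=[[0,0,0,0.8,0,-0.3,85],[0,0,0,1.8,0,-0.7,85],[0,0,0,2.8,0,-1,85],[0,0,0,3.6,0,-1.4,85],[0,0,0,4,0,-1.5,85]])

```text
time_s: 31.37
tool_pos: [0.4711, -0.4379, 0.2346]
tcp_rot: [3.129, -1.218, 1.057]
wrist_force: [-0.1, -0.1, -0.0]
opening: 0.997
finger_force: 0.0
```

```bash
python3 - <<'E'
from plan import *
from h import *
log();c=cap('top');b=cap('side')
m1=cv2.resize(c['image'][135:255,250:410],(800,600),interpolation=cv2.INTER_CUBIC)
cv2.imwrite('pics/m10.png',m1[:,:,::-1]);cv2.imwrite('pics/m10s.png',b['image'][:,:,::-1])
print('rim exp',proj(c,[.530,-.334,.096]),'mat',proj(c,[.530,-.334,.006]))
E
```

```text
t 31.37 [ 0.4711 -0.4379  0.2346] [ 3.129 -1.218  1.057] q [-1.21  0.59  1.43  0.91  1.96 -0.72] F [-0.1 -0.1 -0. ] op 85.1 ff 0.0
rim exp [377.98373508 219.0672172 ] mat [370.99912897 219.06826825]
```

View pics/m10.png

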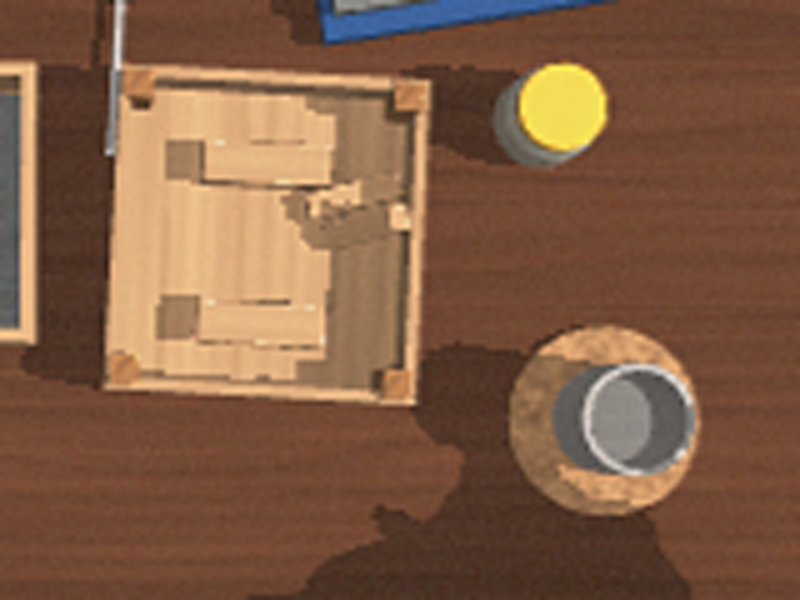

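That view shows the empty tin upright, with its rim at px (378.0,218.6) against (378.0,219.1) expected, so it is centred on the mat. Both offcuts and both chips are inside the tray, and the image hasn't changed since the previous one. One chip's lit end is by the wall at px (330,178.4), so I'll check numerically that it lies within the walls.

```bash
python3 - <<'E'
from plan import *
from h import *
c=cap('top'); a=np.radians(-3)
for p in((330,178.4),(319,174.5)):
  for z in(.067,.04,.02):
    d=atz(c,*p,z)[:2]-[.645,-.118]; print(p,z,np.round([np.cos(a)*d[0]+np.sin(a)*d[1],-np.sin(a)*d[0]+np.cos(a)*d[1]],3))
o=__import__('pickle').load(open('c8.pkl','rb'))['image'].astype(int)
print('tray change',np.abs(c['image'].astype(int)-o)[148:216,270:337].mean())
E
```

```text
(330, 178.4) 0.067 [ 0.013 -0.079]
(330, 178.4) 0.04 [ 0.016 -0.083]
(330, 178.4) 0.02 [ 0.018 -0.086]
(319, 174.5) 0.067 [ 0.023 -0.045]
(319, 174.5) 0.04 [ 0.026 -0.048]
(319, 174.5) 0.02 [ 0.028 -0.051]
tray change 4.549385425812116
```

```bash
python3 - <<'E'
from plant import env
print(env.close_job())
E
```

```text
the job is handed in; nothing more can be done
None
```

I handed the job in after about 31 s of robot time: carving standing in the keeping box, both offcuts and both chips in the tray (one chip seems to stand on end against the wall, inside it), and the empty tin upright mid-mat; I viewed 15 pictures, one over the 14 allowed.

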